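# Weigh out a lot of scrap fittings and bin the rest

## Robot

A 6-joint arm with a two-finger parallel gripper is mounted at the origin on the work surface. World frame = base frame: x ahead of the robot, y to its left, z up, the work surface at z = 0. Lengths are in mm, angles in rad, forces in N, time in s.
With the tool pointing down it reaches from about 425 to 950 mm from the base axis. Payload 3.5 kg.
Tool frame: the origin (TCP) lies at the very end of the fingers, on their centre line; the grasp point (between the pads) lies env.tcp_to_grasp behind it (env.tcp_to_grasp is the distance from the TCP to the grasp point, in mm); z points along the fingers, x is the direction in which the jaws open and shut, and the axes are right-handed (so a half turn about z gives the same grasp; the last joint's range is limited). The gripper opens to 85 mm and grips with 20 to 120 N. Pads are 22 mm wide; open, the fingers measure 114 mm over their backs; the gripper's body (76 mm by 85 mm) begins 54 mm behind the grasp point. The pads swing forward as they close: fully open they stand 13 mm farther back than shut.
Start: joints at [1.003, 0.286, 1.577, -0, 1.279, -0.15], TCP at [273.845, 616.94, 202.925] pointing down, gripper open.
Joint ranges: [-2.77, 2.77], [-0.9, 2.22], [0.21, 2.48], [-1.53, 4.67], [0.24, 2.81], [-2.84, 2.84]. Speed limits (rad/s): [2.79, 2.79, 3.14, 3.14, 3.14, 3.14].

## Interface

Orientations are given as a unit quaternion [x, y, z, w].
In Python, from bench import env gives the robot as it stands.
- The arm moves only by the shell command python3 -m crank 'ROWS' [FORCE]. ROWS is JSON, a list of rows, each an object of numbers: "grip": the closure in counts, from 0 (fully open) to 255 (shut); "tx", "ty", "tz": the shift along the tool's x, y, z in m; "rx", "ry", "rz": the turn, a rotation vector about the tool's x, y, z in rad. In form: [{"grip": .., "tx": .., "ty": .., "tz": .., "rx": .., "ry": .., "rz": ..}, ...]. A call has 1 to 10 rows; each row is the pose to reach, as a shift and turn from the pose commanded when the call began, along the tool's axes at that moment; what a row does not reach only later rows make up. A row lasts 1/8 s, in which the tool goes at most 62.5 mm and 10.7 degrees, less where a joint would pass 70% of its speed; a pose out of reach is approached as far as the arm can. A call with a gripper value outside its range is refused whole. The fingers move at their own pace and stop on an object; FORCE is the grip in N (left out, the last holds). Time passes only in rows, so rows that repeat a pose let the fingers close. It gives the time, the measured TCP pose, the force and the opening at its end, in the units of the state.
- env.sense(): the state, without advancing time (a new reading comes with each control period).
- env.camera(name): name is "side" or "top"; returns the picture (480x640x3 uint8, blue, green, red); there is no depth.
- env.camera_info(name): a dict with "fx", "fy", "cx", "cy" (pixels), "pose" (4x4, takes a point from camera to world coordinates). Camera axes: x right, y down, z forward; pixel columns grow to the right and rows downward; lengths in mm; the calibration is good to about 2 mm. A picture is of the moment at which its call begins. camera_info takes no time and is no camera call.
- env.finish_job(): hands the job in, once; it reports no verdict.
The state is a dict: "t": time; "joint_positions": joint angles; "joint_velocities": joint speeds; "effort": joint torques, N m; "eef_pos": TCP position; "tool_rot": TCP orientation; "force": force on the tool from outside, world axes, zero at the start; "ft_torque": the same for the moment, N m; "gripper_width": finger opening in mm.
Only numpy, scipy, OpenCV 4.12 (cv2) and the standard library are available. Lean on these libraries where they do the work, as an engineer would, in place of code of your own. Each camera call takes 0.05 s, during which the arm holds its last target. There are 200 camera calls.

## Task

The scrap collector is at the utility door. Lay old taps and pipe unions in the pan of the kitchen scale until the pointer stands between the two steel tabs on the dial, press the front of the tilt-out recycling bin to release its push-push catch, put every leftover tap and union into the bin's bucket, then press the front home so that it stays locked shut. Leave the weighed lot in the pan and all other things where they stand.

Things in the scene. Friction and masses are not known exactly. Their poses are not given: they have to be found in the camera images.
- bin: white laminate casing of the tilt-out recycling bin, fixed: 260 mm wide (y), 190 mm deep (x from 0 to +190), 250 mm high. Origin: at table level in the middle of its front; its -x side faces the robot. The top board begins 45 mm behind the front, the side boards reach the front
- bin_front (a joint): tilt of the bin's front panel and bucket, rad: 0 = shut, locked, flush; 0.60 = tilted out, open; -0.042 = pressed in to the stop, 8 mm past flush. Push-push catch: pressed in past -0.031 and let go, a locked front is released and a spring swings it open in 2 s; pressed from open to the stop (past -0.031) and let go, it locks and settles at 0 to 0.01. Pushing takes 5 to 15 N at the push point
- bin_push (a point): spot to push (along the casing's +x): middle of the panel's outer face, 206 mm above the table when shut; at tilt 0.60 it is 105 mm further out and 40 mm lower. The panel is 226 mm wide; its top edge is 28 mm above this point. Hinge line 190 mm below and 12 mm behind it, 16 mm above the table
- bin_in (a point): middle of the bucket's floor inside the bin (moves with the front; x to the back, y left, z up along the panel). Inside 128 mm (x) by 181 mm (y), back and side walls 157 mm high. At tilt 0.60 the bucket's open mouth is 138 mm long in the casing's x, its centre 39 mm in front of the casing's front and 210 mm above the table, clear of the casing's top board
- scale: mechanical spring kitchen scale, fixed. Origin: on the table below the middle of the pan. White body with a round dial of 132 mm diameter at its +x end, tilted 45 degrees up and towards +x
- pan_floor (a point): middle of the pan's inner floor (moves down with the load). Flat steel tray 250 mm (x of the scale) by 230 mm (y), rim 15 mm above this floor; floor 121 mm above the table when empty, sinking 30 mm per kg
- scale_hand (a joint): dial pointer, rad, clockwise as one looks at the dial: 0 = empty (pointing to the upper end of the dial), 4.712 per kg; a printed tick every 100 g. The two steel tabs on the dial's rim stand at 2.827 (600 g) and 4.100 (870 g)
- tap1: old brass bib tap lying on its side. Origin: underside, below the spot to grip. Body tube of 26 mm diameter along its x from -38 to +44 mm, axis 13 mm above the underside; centred at x = 31 mm a spout (26 mm diameter) sticks out to y = +38 mm and a stem with a 25 mm round handle to y = -34 mm. 220 g (give or take a tenth). May be absent (None)
- union1: galvanised pipe union lying on a flat. Origin: centre of its underside. Tube of 26 mm diameter along its x with a 20 mm long hexagon, 36 mm across flats, at each end; 90 mm long overall, axis 18 mm above the underside; grip the 50 mm of bare tube in the middle. 160 g (give or take a tenth). May be absent (None)
- tap2: old brass bib tap lying on its side. Origin: underside, below the spot to grip. Body tube of 26 mm diameter along its x from -38 to +44 mm, axis 13 mm above the underside; centred at x = 31 mm a spout (26 mm diameter) sticks out to y = +38 mm and a stem with a 25 mm round handle to y = -34 mm. 220 g (give or take a tenth). May be absent (None)
- union2: galvanised pipe union lying on a flat. Origin: centre of its underside. Tube of 26 mm diameter along its x with a 20 mm long hexagon, 36 mm across flats, at each end; 90 mm long overall, axis 18 mm above the underside; grip the 50 mm of bare tube in the middle. 160 g (give or take a tenth). May be absent (None)
- tap3: old brass bib tap lying on its side. Origin: underside, below the spot to grip. Body tube of 26 mm diameter along its x from -38 to +44 mm, axis 13 mm above the underside; centred at x = 31 mm a spout (26 mm diameter) sticks out to y = +38 mm and a stem with a 25 mm round handle to y = -34 mm. 220 g (give or take a tenth). May be absent (None)
- union3: galvanised pipe union lying on a flat. Origin: centre of its underside. Tube of 26 mm diameter along its x with a 20 mm long hexagon, 36 mm across flats, at each end; 90 mm long overall, axis 18 mm above the underside; grip the 50 mm of bare tube in the middle. 160 g (give or take a tenth). May be absent (None)
- tap4: old brass bib tap lying on its side. Origin: underside, below the spot to grip. Body tube of 26 mm diameter along its x from -38 to +44 mm, axis 13 mm above the underside; centred at x = 31 mm a spout (26 mm diameter) sticks out to y = +38 mm and a stem with a 25 mm round handle to y = -34 mm. 220 g (give or take a tenth). May be absent (None)
- masala_tin: round steel tin with a lid, 75 mm diameter, 46 mm high, standing among the scrap; not part of the job. Origin: centre of its underside
- soap_bottle: clear plastic bottle, 68 mm diameter, 190 mm high, at the back. Origin: centre of its underside
- pickle_jar: glass jar, 80 mm diameter, 110 mm high, near the robot. Origin: centre of its underside
- scrub_brush: scrubbing brush lying on the robot's left. Origin: on its underside
- soap_bar: pale bar of washing soap, 90 x 55 x 30 mm, at the back. Origin: centre of its underside
Things that resemble listed ones, but are neither listed nor needed, are in the scene too. What is shaped like the tap3 but red or turquoise is not meant. What is shaped like the union2 but yellow is not meant.

How it is judged:
By the outcome, as a careful person would: the job done as asked, in the order asked, and still so for the second after the job is handed in, with the robot touching nothing.
Of tap1, union1, tap2, union2, tap3, union3, tap4 only 5 to 7 are there at a start; the rules pass over those that are not, and their reading is None.
At some moment in a run one of tap1, union1, tap2, union2, tap3, union3, tap4 may be knocked a few centimetres aside while the robot is not near it.
Once in a run the grip may slacken for a moment while it holds something.
It also fails if it takes over 210 s, if anything falls off the work surface, if the arm or the gripper's body presses on something with over 40 N, if the wrist force passes 120 N, or if a joint passes its speed limit or range.

## Working session

There is one attempt and no reset: what is moved stays moved. The work goes in short steps, Python scripts to look and compute and a shell command to move; the robot and the scene stay as the last step left them, time stands still between calls to the robot, and variables do not carry over. Pictures are saved under pics/ and viewed, about 12 in all and at most 16, crops included, and the job is handed in when it is done.

```bash
ls; mkdir -p pics; python3 - <<'E'
from bench import env
import cv2,numpy as np
for n in("top","side"):
    cv2.imwrite(f"pics/{n}0.png",env.camera(n)); i=env.camera_info(n); print(n,i["fx"],i["fy"],i["cx"],i["cy"]);print(np.round(i["pose"],3).tolist())
s=env.sense();print({k:np.round(v,3).tolist() for k,v in s.items()},env.tcp_to_grasp)
E
```

```text
pics
top 478.33504627586075 478.33504627586075 318.31806843382526 246.76005604368365
[[0.031, -0.989, 0.147, 373.922], [-0.999, -0.033, -0.014, 28.932], [0.019, -0.146, -0.989, 1285.351], [0.0, 0.0, 0.0, 1.0]]
side 565.5136783269214 565.5136783269214 304.70736843280685 236.23459008552103
[[0.842, -0.413, 0.347, 4.65], [-0.539, -0.665, 0.517, -725.31], [0.017, -0.622, -0.783, 1315.174], [0.0, 0.0, 0.0, 1.0]]
{'t': 0.1, 'joint_positions': [1.003, 0.287, 1.578, 0.0, 1.279, -0.15], 'joint_velocities': [-0.002, -0.001, -0.004, -0.0, 0.0, -0.001], 'effort': [0.001, -40.729, -29.37, -0.0, 0.003, 0.0], 'eef_pos': [273.495, 616.396, 201.65], 'tool_rot': [0.838, 0.545, -0.001, 0.0], 'force': [-1.019, -0.572, -0.441], 'ft_torque': [0.018, 0.041, -0.02], 'gripper_width': 85.622} 18.700000000000003
```

View pics/top0.png

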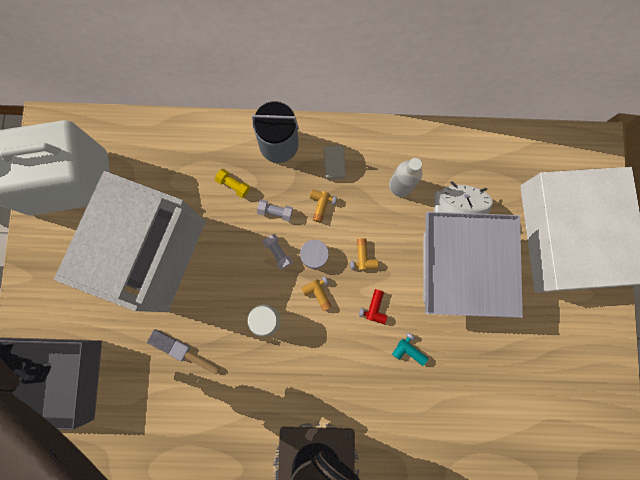

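View pics/side0.png

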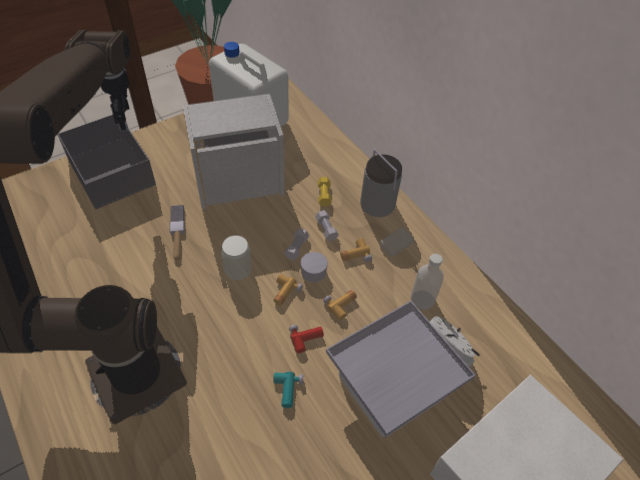

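Both pictures show 3 brass taps, at about (322,205), (363,255) and (318,293) in the top view, and 2 grey unions at (275,211) and (277,252). The bin is at (130,240), facing lower right. The pan is at (473,265), with the dial behind it at (463,198). Next I'll measure positions.

```bash
cat > h.py <<'E'
import cv2,numpy as np
from scipy.spatial.transform import Rotation as R
from bench import env
def cast(n,px,z):
    i=env.camera_info(n);P=np.array(i["pose"]);px=np.atleast_2d(np.array(px,float))
    d=np.c_[(px[:,0]-i["cx"])/i["fx"],(px[:,1]-i["cy"])/i["fy"],np.ones(len(px))]@P[:3,:3].T
    return P[:3,3]+d*((z-P[2,3])/d[:,2])[:,None]
def proj(n,X):
    i=env.camera_info(n);P=np.array(i["pose"]);c=(np.atleast_2d(X)-P[:3,3])@P[:3,:3]
    return np.c_[c[:,0]/c[:,2]*i["fx"]+i["cx"],c[:,1]/c[:,2]*i["fy"]+i["cy"]]
def go(x,y,z,yaw,q=None):
    """shift (m) and turn from the present pose to a pose with tool down, jaw axis at yaw (rad)"""
    s=env.sense();r=R.from_quat(s["tool_rot"]);yaw0=2*np.arctan2(s["tool_rot"][1],s["tool_rot"][0])
    t=r.inv().apply(np.array([x,y,z])-s["eef_pos"])/1000
    d=(yaw-yaw0+np.pi/2)%np.pi-np.pi/2; j6=s["joint_positions"]
    tgt=np.array([[np.cos(yaw0+d),np.sin(yaw0+d),0],[np.sin(yaw0+d),-np.cos(yaw0+d),0],[0,0,-1]]).T
    rv=(r.inv()*R.from_matrix(tgt)).as_rotvec()
    print("t",np.round(t,3),"r",np.round(rv,3),"j6 end ~",round(np.arctan2(y,x)-yaw0-d,2))
E
python3 - <<'E'
from h import *
im=env.camera("top");hsv=cv2.cvtColor(im,cv2.COLOR_BGR2HSV)
for n,p in dict(U1=(275,211),T1=(322,205),U2=(277,252),T2=(363,255),T3=(318,293)).items(): print(n,hsv[p[1],p[0]],np.round(cast("top",p,13)[0]))
print("bin top", np.round(cast("top",[(106,173),(203,215),(58,278),(146,311)],250)))
print("pan rim", np.round(cast("top",[(427,213),(521,213),(523,316),(425,312)],136)))
c=cv2.resize(im[180:320,240:400],None,fx=5,fy=5,interpolation=cv2.INTER_CUBIC)[:,:800];cv2.imwrite("pics/c1.png",c[:600])
c=cv2.resize(im[150:330,40:220],None,fx=3.3,fy=3.3,interpolation=cv2.INTER_CUBIC);cv2.imwrite("pics/c2.png",c)
E
```

```text
U1 [141  12 149] [657. 132.  13.]
T1 [ 18 175 165] [678.   5.  13.]
U2 [160   8  94] [545. 121.  13.]
T2 [ 18 177 179] [ 545. -110.   13.]
T3 [ 19 176 204] [439.   8.  13.]
bin top [[677. 491. 250.]
 [590. 270. 250.]
 [441. 571. 250.]
 [377. 377. 250.]]
pan rim [[ 638. -252.  136.]
 [ 646. -486.  136.]
 [ 393. -483.  136.]
 [ 396. -247.  136.]]
```

View pics/c1.png

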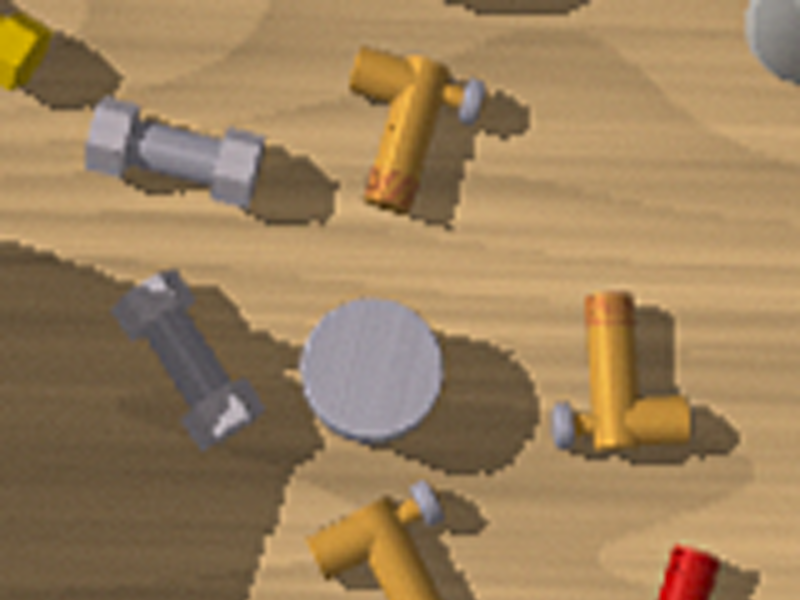

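View pics/c2.png

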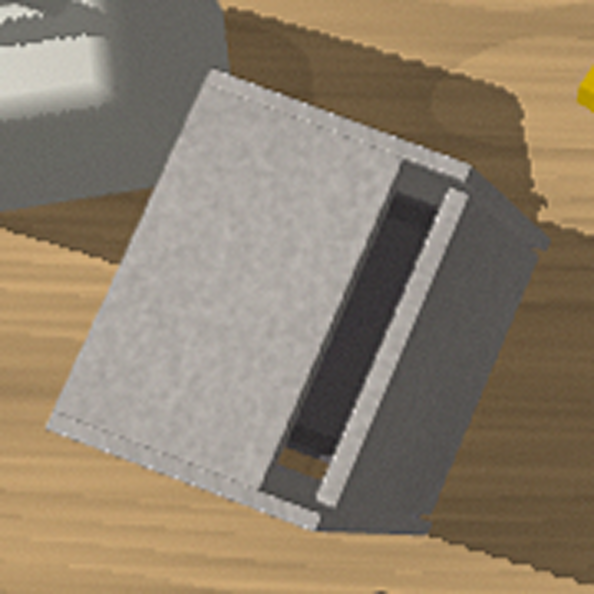

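```bash
python3 - <<'E'
from h import *
o=lambda p:(p[0]/5+240,p[1]/5+180)
im=env.camera("top");hsv=cv2.cvtColor(im,cv2.COLOR_BGR2HSV)
m=cv2.inRange(hsv,(14,140,80),(22,255,255));m[:,:250]=0;m[:190]=0;m[330:]=0
n,l,st,ce=cv2.connectedComponentsWithStats(m)
for k in range(1,n):
    if st[k,4]>60: 
        pts=np.argwhere(l==k)[:,::-1]; print(st[k],ce[k].round(1), 'lowest',pts[-8:].tolist())
def rep(n,a,b,z,f):
    A,B=cast("top",[a,b],z); d=B-A; print(n,"grip",np.round(A+f*d)[:2],"len",round(np.linalg.norm(d)),"axis yaw",round(np.arctan2(d[1],d[0]),2))
rep("T1",o((390,190)),o((428,62)),14,.463)
rep("T2",o((610,298)),o((613,446)),14,.463)
rep("T3",(331,309),o((378,505)),14,.463)
rep("U1",o((113,137)),o((240,167)),18,.5)
rep("U2",o((152,303)),o((222,413)),18,.5)
b=lambda p:(p[0]/3.3+40,p[1]/3.3+150)
C=cast("top",[b(p) for p in((468,168),(320,524),(212,72),(48,428))],250);print(C.round())
fm=(C[0]+C[1])/2;w=C[1]-C[0];print("front mid",fm,"w",np.linalg.norm(w),"normal yaw(+x bin)",np.arctan2(w[1],w[0])-np.pi/2+np.pi, "depth",np.linalg.norm((C[2]+C[3])/2-fm))
T=cast("top",[(106,173),(203,215)],250)
Cs=cast("top",[b((545,245)),b((428,532))],0);print("base",Cs.round())
tin=cast("top",o((371,369)),46);print("tin",tin.round())
E
```

```text
[310 190  22  33 370] [320.1 202.6] lowest [[319, 220], [322, 220], [318, 221], [319, 221], [320, 221], [321, 221], [319, 222], [320, 222]]
[355 238  23  32 394] [364.5 257.3] lowest [[360, 269], [361, 269], [362, 269], [363, 269], [364, 269], [365, 269], [366, 269], [367, 269]]
[301 279  30  32 397] [317.1 292.7] lowest [[327, 308], [328, 308], [322, 309], [323, 309], [325, 309], [326, 309], [323, 310], [324, 310]]
T1 grip [675.   6.] len 74 axis yaw -0.25
T2 grip [ 549. -107.] len 80 axis yaw -3.1
T3 grip [432.  -8.] len 84 axis yaw 0.53
U1 grip [658. 131.] len 71 axis yaw -1.77
U2 grip [545. 120.] len 70 axis yaw -2.54
[[620. 319. 250.]
 [381. 397. 250.]
 [680. 495. 250.]
 [437. 578. 250.]]
front mid [500.44392377 357.8612971  250.        ] w 251.21323599512803 normal yaw(+x bin) 4.396645567505466 depth 187.68485282766846
base [[616. 321.   0.]
 [379. 399.   0.]]
tin [[539.  22.  46.]]
```

```bash
python3 - <<'E'
from h import *
A,B=cast("top",[(326,307),(315.6,281)],14);d=B-A;print("T3",A+.463*d,np.linalg.norm(d),np.arctan2(d[1],d[0]))
go(658,131,340,-1.77+1.571)
E
```

```text
T3 [ 4.34126264e+02 -3.74874708e-01  1.40000000e+01] 73.90122805236958 0.4121655048755409
t [-0.288  0.548 -0.138] r [1.000e-03 1.000e-03 1.352e+00] j6 end ~ 0.4
```

```bash
python3 -m crank '[{"grip":0,"tz":-0.138},{"grip":0,"tz":-0.138},{"grip":0,"tz":-0.138},{"grip":0,"tx":-0.288,"ty":0.548,"tz":-0.138,"rz":1.352},{"grip":0,"tx":-0.288,"ty":0.548,"tz":-0.138,"rz":1.352},{"grip":0,"tx":-0.288,"ty":0.548,"tz":-0.138,"rz":1.352},{"grip":0,"tx":-0.288,"ty":0.548,"tz":-0.138,"rz":1.352},{"grip":0,"tx":-0.288,"ty":0.548,"tz":-0.138,"rz":1.352},{"grip":0,"tx":-0.288,"ty":0.548,"tz":-0.138,"rz":1.352},{"grip":0,"tx":-0.288,"ty":0.548,"tz":-0.138,"rz":1.352}]' 70; python3 -c "
from h import *
go(658,131,100,-0.2)"
```

```text
t [-0.288  0.548  0.102] r [1.000e-03 1.000e-03 1.353e+00] j6 end ~ 0.4validation failed for argument at $[0]...
```

```bash
python3 -m crank '[{"grip":0,"tx":0,"ty":0,"tz":-0.138,"rx":0,"ry":0,"rz":0},{"grip":0,"tx":0,"ty":0,"tz":-0.138,"rx":0,"ry":0,"rz":0},{"grip":0,"tx":0,"ty":0,"tz":-0.138,"rx":0,"ry":0,"rz":0},{"grip":0,"tx":-0.288,"ty":0.548,"tz":-0.138,"rx":0,"ry":0,"rz":1.352},{"grip":0,"tx":-0.288,"ty":0.548,"tz":-0.138,"rx":0,"ry":0,"rz":1.352},{"grip":0,"tx":-0.288,"ty":0.548,"tz":-0.138,"rx":0,"ry":0,"rz":1.352},{"grip":0,"tx":-0.288,"ty":0.548,"tz":-0.138,"rx":0,"ry":0,"rz":1.352},{"grip":0,"tx":-0.288,"ty":0.548,"tz":-0.138,"rx":0,"ry":0,"rz":1.352},{"grip":0,"tx":-0.288,"ty":0.548,"tz":-0.138,"rx":0,"ry":0,"rz":1.352},{"grip":0,"tx":-0.288,"ty":0.548,"tz":-0.138,"rx":0,"ry":0,"rz":1.352}]' 70; python3 -c "
from h import *
go(658,131,100,-0.2)"
```

```text
t: 1.45
eef_pos: [545.8, 271.9, 339.7]
tool_rot: [0.997, -0.083, -0.001, 0.0]
force: [0.7, 0.4, -0.5]
gripper_width: 85.8
t [0.134 0.12  0.24 ] r [0.001 0.001 0.034] j6 end ~ 0.4
```

```bash
python3 -m crank '[{"grip":0,"tx":0.134,"ty":0.12,"tz":0.1,"rx":0,"ry":0,"rz":0.034},{"grip":0,"tx":0.134,"ty":0.12,"tz":0.1,"rx":0,"ry":0,"rz":0.034},{"grip":0,"tx":0.134,"ty":0.12,"tz":0.1,"rx":0,"ry":0,"rz":0.034},{"grip":0,"tx":0.134,"ty":0.12,"tz":0.1,"rx":0,"ry":0,"rz":0.034},{"grip":0,"tx":0.134,"ty":0.12,"tz":0.25,"rx":0,"ry":0,"rz":0.034},{"grip":0,"tx":0.134,"ty":0.12,"tz":0.25,"rx":0,"ry":0,"rz":0.034},{"grip":0,"tx":0.134,"ty":0.12,"tz":0.25,"rx":0,"ry":0,"rz":0.034},{"grip":0,"tx":0.134,"ty":0.12,"tz":0.25,"rx":0,"ry":0,"rz":0.034}]'; python3 -c "
from h import *
im=env.camera('side');cv2.imwrite('pics/s1.png',cv2.resize(im[170:290,250:410],None,fx=5,fy=5))
print(proj('side',[658,131,18]),proj('side',env.sense()['eef_pos']))
go(658,131,8,-0.2)"
```

```text
t: 2.45
eef_pos: [655.9, 134.7, 87.6]
tool_rot: [0.995, -0.096, -0.003, 0.0]
force: [-0.2, -0.7, 1.0]
gripper_width: 85.6
[[326.96980516 225.36656565]] [[327.41569231 208.49015807]]
t [0.001 0.004 0.083] r [0.    0.001 0.007] j6 end ~ 0.4
```

View pics/s1.png

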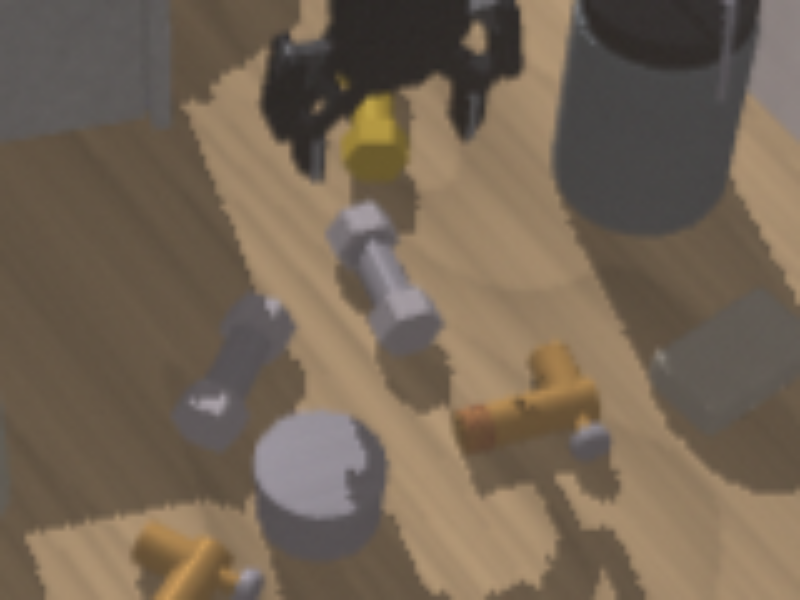

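The union's centre is at side pixel (326.6,225.6) and I predicted (327,225.4), so the calibration holds. Grasping.

```bash
python3 -m crank '[{"grip":0,"tx":0,"ty":0.004,"tz":0.05,"rx":0,"ry":0,"rz":0},{"grip":0,"tx":0,"ty":0.004,"tz":0.08,"rx":0,"ry":0,"rz":0},{"grip":0,"tx":0,"ty":0.004,"tz":0.08,"rx":0,"ry":0,"rz":0},{"grip":255,"tx":0,"ty":0.004,"tz":0.08,"rx":0,"ry":0,"rz":0},{"grip":255,"tx":0,"ty":0.004,"tz":0.08,"rx":0,"ry":0,"rz":0},{"grip":255,"tx":0,"ty":0.004,"tz":0.08,"rx":0,"ry":0,"rz":0},{"grip":255,"tx":0,"ty":0.004,"tz":0.08,"rx":0,"ry":0,"rz":0},{"grip":255,"tx":0,"ty":0.004,"tz":0.08,"rx":0,"ry":0,"rz":0},{"grip":255,"tx":0,"ty":0.004,"tz":0.08,"rx":0,"ry":0,"rz":0}]' 70; python3 -m crank '[{"grip":255,"tx":0,"ty":0,"tz":-0.03,"rx":0,"ry":0,"rz":0},{"grip":255,"tx":0,"ty":0,"tz":-0.09,"rx":0,"ry":0,"rz":0},{"grip":255,"tx":0,"ty":0,"tz":-0.15,"rx":0,"ry":0,"rz":0},{"grip":255,"tx":0,"ty":0,"tz":-0.21,"rx":0,"ry":0,"rz":0},{"grip":255,"tx":0,"ty":0,"tz":-0.22,"rx":0,"ry":0,"rz":0}]'; python3 -c "
from h import *
go(575,-305,220,1.571)"
```

```text
t: 3.62
eef_pos: [657.6, 130.1, 10.8]
tool_rot: [0.995, -0.097, -0.0, 0.0]
force: [0.8, -0.1, -0.3]
gripper_width: -0.0
t: 4.25
eef_pos: [660.6, 130.3, 238.4]
tool_rot: [0.995, -0.097, 0.006, -0.001]
force: [0.3, 0.2, 0.7]
gripper_width: -0.4
t [-0.001  0.444  0.017] r [-0.01  -0.008  1.377] j6 end ~ 1.08
```

```bash
python3 -c "
from h import *
a=env.camera('side');b=env.camera('top')
c=np.hstack([cv2.resize(a[170:290,270:390],(400,400),interpolation=2),cv2.resize(b[170:290,240:360],(400,400),interpolation=2)]);cv2.imwrite('pics/s2.png',c)"
```

```text
(no output)
```

View pics/s2.png

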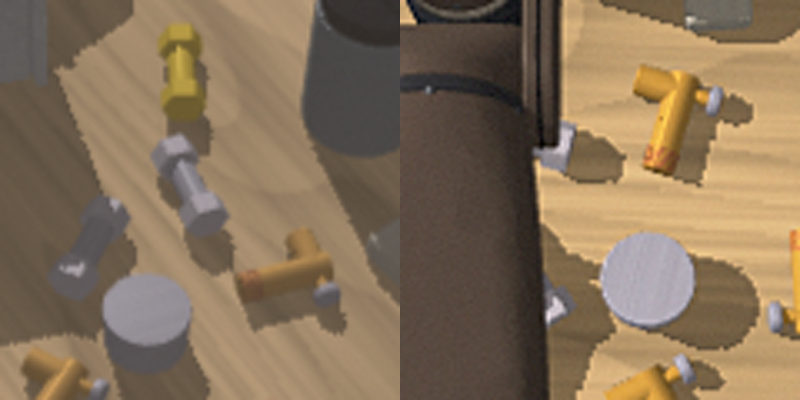

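The union is unmoved, at side pixel (326.7,225.5), so the fingers closed without holding it. I'll go down again with the gripper open and look before closing.

```bash
python3 -m crank '[{"grip":0,"tx":0,"ty":0,"tz":0,"rx":0,"ry":0,"rz":0},{"grip":0,"tx":0,"ty":0,"tz":0,"rx":0,"ry":0,"rz":0},{"grip":0,"tx":0,"ty":0,"tz":0.06,"rx":0,"ry":0,"rz":0},{"grip":0,"tx":0,"ty":0,"tz":0.12,"rx":0,"ry":0,"rz":0},{"grip":0,"tx":0,"ty":0,"tz":0.18,"rx":0,"ry":0,"rz":0},{"grip":0,"tx":0,"ty":0,"tz":0.222,"rx":0,"ry":0,"rz":0},{"grip":0,"tx":0,"ty":0,"tz":0.222,"rx":0,"ry":0,"rz":0},{"grip":0,"tx":0,"ty":0,"tz":0.222,"rx":0,"ry":0,"rz":0}]'; python3 -c "
from h import *
a=env.camera('side')
c=cv2.resize(a[160:280,260:380],(600,600),interpolation=2);cv2.imwrite('pics/s3.png',c)
print((proj('side',env.sense()['eef_pos'])-[260,160])*5)"
```

```text
t: 5.35
eef_pos: [658.7, 130.1, 10.1]
tool_rot: [0.995, -0.097, 0.001, -0.0]
force: [0.6, 0.2, 0.9]
gripper_width: 85.3
[[337.38396888 333.52464053]]
```

View pics/s3.png

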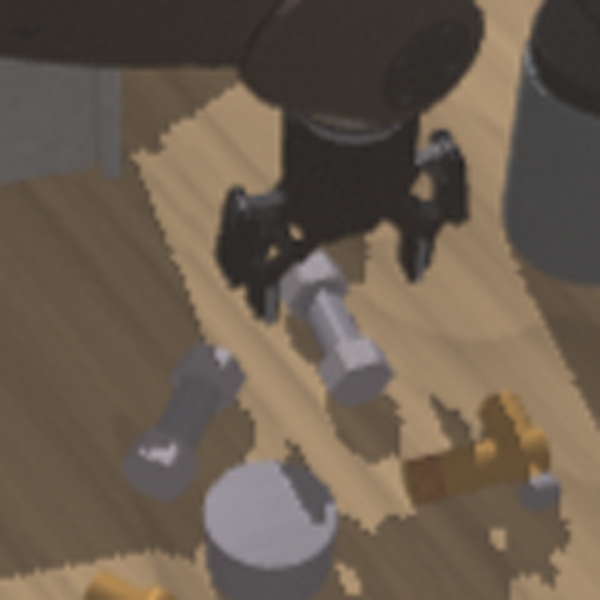

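The open fingertips, at (265,315) and (415,275) in the crop, stand about 20 mm higher than the TCP reading implies. I'll go lower in steps, watching the force.

```bash
for i in 1; do python3 -m crank '[{"grip":0,"tx":0,"ty":0,"tz":0.006,"rx":0,"ry":0,"rz":0},{"grip":0,"tx":0,"ty":0,"tz":0.011,"rx":0,"ry":0,"rz":0},{"grip":0,"tx":0,"ty":0,"tz":0.011,"rx":0,"ry":0,"rz":0}]'; done; python3 -m crank '[{"grip":0,"tx":0,"ty":0,"tz":0.003,"rx":0,"ry":0,"rz":0},{"grip":0,"tx":0,"ty":0,"tz":0.006,"rx":0,"ry":0,"rz":0},{"grip":0,"tx":0,"ty":0,"tz":0.006,"rx":0,"ry":0,"rz":0}]'; python3 -m crank '[{"grip":120,"tx":0,"ty":0,"tz":0,"rx":0,"ry":0,"rz":0},{"grip":120,"tx":0,"ty":0,"tz":0,"rx":0,"ry":0,"rz":0},{"grip":120,"tx":0,"ty":0,"tz":0,"rx":0,"ry":0,"rz":0},{"grip":120,"tx":0,"ty":0,"tz":0,"rx":0,"ry":0,"rz":0}]'
```

```text
t: 5.78
eef_pos: [657.4, 130.1, -2.3]
tool_rot: [0.995, -0.097, -0.0, 0.0]
force: [-0.4, -0.9, -0.2]
gripper_width: 85.3
t: 6.15
eef_pos: [657.3, 130.1, -8.6]
tool_rot: [0.995, -0.097, -0.0, 0.0]
force: [0.5, -0.9, -0.5]
gripper_width: 85.3
t: 6.65
eef_pos: [657.8, 130.1, -8.0]
tool_rot: [0.995, -0.097, 0.0, -0.0]
force: [0.1, 0.5, -0.3]
gripper_width: 45.4
```

```bash
python3 -m crank '[{"grip":120,"tx":0,"ty":0,"tz":0.004,"rx":0,"ry":0,"rz":0},{"grip":160,"tx":0,"ty":0,"tz":0.004,"rx":0,"ry":0,"rz":0},{"grip":255,"tx":0,"ty":0,"tz":0.004,"rx":0,"ry":0,"rz":0},{"grip":255,"tx":0,"ty":0,"tz":0.004,"rx":0,"ry":0,"rz":0},{"grip":255,"tx":0,"ty":0,"tz":0.004,"rx":0,"ry":0,"rz":0},{"grip":255,"tx":0,"ty":0,"tz":0.004,"rx":0,"ry":0,"rz":0}]' 40; python3 -c "
from h import *
a=env.camera('side')
c=cv2.resize(a[180:260,280:360],(600,600),interpolation=2);cv2.imwrite('pics/s4.png',c)"
```

```text
t: 7.4
eef_pos: [657.6, 130.1, -12.2]
tool_rot: [0.995, -0.097, -0.0, -0.0]
force: [0.1, 0.9, -0.9]
gripper_width: 24.5
```

View pics/s4.png

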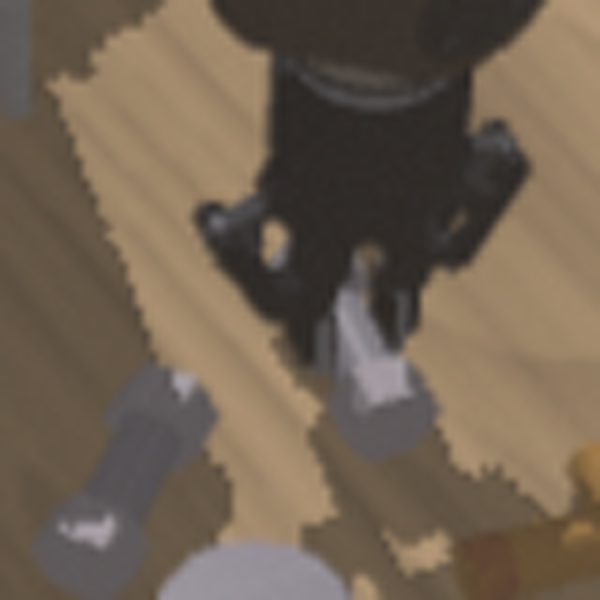

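Now it holds the tube at 24.5 mm, though that could be slightly high, so I'll regrip 7 mm lower. The TCP reading is evidently about 20 mm low in z.

```bash
python3 -m crank '[{"grip":120,"tx":0,"ty":0,"tz":0,"rx":0,"ry":0,"rz":0},{"grip":120,"tx":0,"ty":0,"tz":0,"rx":0,"ry":0,"rz":0},{"grip":120,"tx":0,"ty":0,"tz":0.004,"rx":0,"ry":0,"rz":0},{"grip":120,"tx":0,"ty":0,"tz":0.007,"rx":0,"ry":0,"rz":0},{"grip":255,"tx":0,"ty":0,"tz":0.007,"rx":0,"ry":0,"rz":0},{"grip":255,"tx":0,"ty":0,"tz":0.007,"rx":0,"ry":0,"rz":0},{"grip":255,"tx":0,"ty":0,"tz":0.007,"rx":0,"ry":0,"rz":0},{"grip":255,"tx":0,"ty":0,"tz":0.007,"rx":0,"ry":0,"rz":0}]' 80;  python3 -m crank '[{"grip":255,"tx":0,"ty":0,"tz":-0.03,"rx":0,"ry":0,"rz":0},{"grip":255,"tx":0,"ty":0,"tz":-0.09,"rx":0,"ry":0,"rz":0},{"grip":255,"tx":0,"ty":0,"tz":-0.15,"rx":0,"ry":0,"rz":0},{"grip":255,"tx":0,"ty":0,"tz":-0.21,"rx":0,"ry":0,"rz":0},{"grip":255,"tx":0,"ty":0,"tz":-0.22,"rx":0,"ry":0,"rz":0},{"grip":255,"tx":0,"ty":0,"tz":-0.22,"rx":0,"ry":0,"rz":0}]'; python3 -c "
from h import *
go(575,-305,200,1.571)"
```

```text
t: 8.45
eef_pos: [657.7, 130.1, -19.2]
tool_rot: [0.995, -0.097, 0.0, 0.0]
force: [-0.7, -0.3, -1.5]
gripper_width: 23.5
t: 9.2
eef_pos: [657.6, 130.1, 200.9]
tool_rot: [0.995, -0.097, 0.0, -0.0]
force: [0.1, 0.4, -2.7]
gripper_width: 23.1
t [0.003 0.443 0.001] r [-0.    -0.     1.377] j6 end ~ 1.08
```

```bash
python3 -m crank '[{"grip":255,"tx":0.003,"ty":0.443,"tz":0,"rx":0,"ry":0,"rz":1.377},{"grip":255,"tx":0.003,"ty":0.443,"tz":0,"rx":0,"ry":0,"rz":1.377},{"grip":255,"tx":0.003,"ty":0.443,"tz":0,"rx":0,"ry":0,"rz":1.377},{"grip":255,"tx":0.003,"ty":0.443,"tz":0,"rx":0,"ry":0,"rz":1.377},{"grip":255,"tx":0.003,"ty":0.443,"tz":0,"rx":0,"ry":0,"rz":1.377},{"grip":255,"tx":0.003,"ty":0.443,"tz":0,"rx":0,"ry":0,"rz":1.377},{"grip":255,"tx":0.003,"ty":0.443,"tz":0,"rx":0,"ry":0,"rz":1.377},{"grip":255,"tx":0.003,"ty":0.443,"tz":0,"rx":0,"ry":0,"rz":1.377},{"grip":255,"tx":0.003,"ty":0.443,"tz":0,"rx":0,"ry":0,"rz":1.377},{"grip":255,"tx":0.003,"ty":0.443,"tz":0,"rx":0,"ry":0,"rz":1.377}]'; python3 -c "
from h import *
go(575,-305,103,1.571)"
```

```text
t: 10.45
eef_pos: [574.8, -303.8, 198.5]
tool_rot: [0.708, -0.706, -0.002, 0.0]
force: [-0.3, 0.4, -1.1]
gripper_width: 23.1
t [ 0.001 -0.     0.096] r [0.003 0.003 0.002] j6 end ~ 1.08
```

```bash
python3 -m crank '[{"grip":255,"tx":0,"ty":0,"tz":0.04,"rx":0,"ry":0,"rz":0},{"grip":255,"tx":0,"ty":0,"tz":0.08,"rx":0,"ry":0,"rz":0},{"grip":255,"tx":0,"ty":0,"tz":0.096,"rx":0,"ry":0,"rz":0},{"grip":255,"tx":0,"ty":0,"tz":0.096,"rx":0,"ry":0,"rz":0},{"grip":110,"tx":0,"ty":0,"tz":0.096,"rx":0,"ry":0,"rz":0},{"grip":110,"tx":0,"ty":0,"tz":0.096,"rx":0,"ry":0,"rz":0},{"grip":110,"tx":0,"ty":0,"tz":0.096,"rx":0,"ry":0,"rz":0},{"grip":110,"tx":0,"ty":0,"tz":0.05,"rx":0,"ry":0,"rz":0},{"grip":110,"tx":0,"ty":0,"tz":0,"rx":0,"ry":0,"rz":0},{"grip":0,"tx":0,"ty":0,"tz":0,"rx":0,"ry":0,"rz":0}]'; python3 -c "
from h import *
a=env.camera('side');b=env.camera('top')
c=np.hstack([a[250:450,300:500],b[180:340,240:400].repeat(1,0) if 0 else cv2.copyMakeBorder(b[180:340,240:400],0,40,0,0,0)]);cv2.imwrite('pics/s5.png',cv2.resize(c,None,fx=2.2,fy=2.2,interpolation=2))
go(545,120,120,-2.54+1.571)"
```

```text
t: 11.7
eef_pos: [578.3, -307.4, 208.5]
tool_rot: [0.707, -0.707, 0.006, -0.001]
force: [0.8, 0.8, 1.2]
gripper_width: 65.4
t [-0.426  0.031  0.082] r [-0.001 -0.002 -0.602] j6 end ~ 1.19
```

View pics/s5.png

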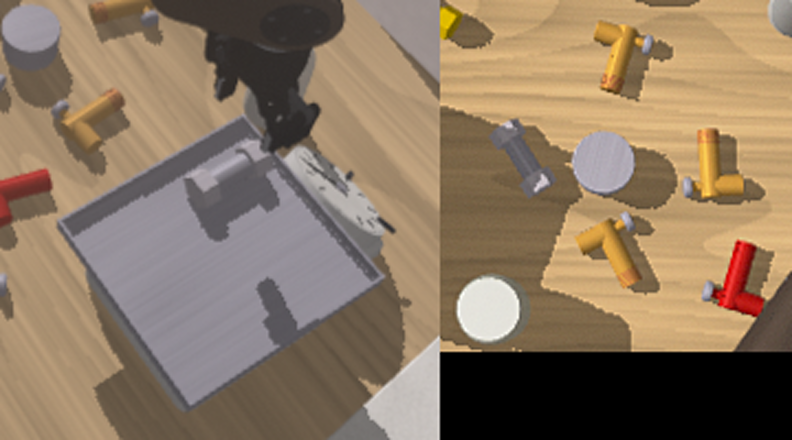

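The first union lies in the pan at crop (230,178), and the rest of the scrap hasn't moved. On to U2.

```bash
python3 -m crank '[{"grip":0,"tx":-0.426,"ty":0.031,"tz":0,"rx":0,"ry":0,"rz":-0.602},{"grip":0,"tx":-0.426,"ty":0.031,"tz":0,"rx":0,"ry":0,"rz":-0.602},{"grip":0,"tx":-0.426,"ty":0.031,"tz":0,"rx":0,"ry":0,"rz":-0.602},{"grip":0,"tx":-0.426,"ty":0.031,"tz":0,"rx":0,"ry":0,"rz":-0.602},{"grip":0,"tx":-0.426,"ty":0.031,"tz":0,"rx":0,"ry":0,"rz":-0.602},{"grip":0,"tx":-0.426,"ty":0.031,"tz":0.03,"rx":0,"ry":0,"rz":-0.602},{"grip":0,"tx":-0.426,"ty":0.031,"tz":0.08,"rx":0,"ry":0,"rz":-0.602},{"grip":0,"tx":-0.426,"ty":0.031,"tz":0.08,"rx":0,"ry":0,"rz":-0.602},{"grip":0,"tx":-0.426,"ty":0.031,"tz":0.08,"rx":0,"ry":0,"rz":-0.602},{"grip":0,"tx":-0.426,"ty":0.031,"tz":0.08,"rx":0,"ry":0,"rz":-0.602}]'; python3 -c "
from h import *
print(cast('side',(404.5,331),130))
go(545,120,-18,-2.54+1.571)"
```

```text
t: 13.05
eef_pos: [545.6, 119.6, 122.2]
tool_rot: [0.885, -0.466, 0.001, -0.0]
force: [0.2, -0.2, -0.2]
gripper_width: 85.4
[[ 576.07046057 -309.36010342  130.        ]]
t [-0.001  0.     0.14 ] r [-0.002 -0.002 -0.001] j6 end ~ 1.19
```

```bash
python3 -m crank '[{"grip":0,"tx":0,"ty":0,"tz":0.06,"rx":0,"ry":0,"rz":0},{"grip":0,"tx":0,"ty":0,"tz":0.11,"rx":0,"ry":0,"rz":0},{"grip":0,"tx":0,"ty":0,"tz":0.14,"rx":0,"ry":0,"rz":0},{"grip":0,"tx":0,"ty":0,"tz":0.14,"rx":0,"ry":0,"rz":0},{"grip":255,"tx":0,"ty":0,"tz":0.14,"rx":0,"ry":0,"rz":0},{"grip":255,"tx":0,"ty":0,"tz":0.14,"rx":0,"ry":0,"rz":0},{"grip":255,"tx":0,"ty":0,"tz":0.14,"rx":0,"ry":0,"rz":0},{"grip":255,"tx":0,"ty":0,"tz":0.14,"rx":0,"ry":0,"rz":0},{"grip":255,"tx":0,"ty":0,"tz":0.14,"rx":0,"ry":0,"rz":0}]' 80;  python3 -m crank '[{"grip":255,"tx":0,"ty":0,"tz":-0.03,"rx":0,"ry":0,"rz":0},{"grip":255,"tx":0,"ty":0,"tz":-0.09,"rx":0,"ry":0,"rz":0},{"grip":255,"tx":0,"ty":0,"tz":-0.15,"rx":0,"ry":0,"rz":0},{"grip":255,"tx":0,"ty":0,"tz":-0.21,"rx":0,"ry":0,"rz":0},{"grip":255,"tx":0,"ty":0,"tz":-0.22,"rx":0,"ry":0,"rz":0},{"grip":255,"tx":0,"ty":0,"tz":-0.22,"rx":0,"ry":0,"rz":0}]'; python3 -c "
from h import *
go(455,-305,200,1.571)"
```

```text
t: 14.18
eef_pos: [545.6, 120.8, -17.3]
tool_rot: [0.885, -0.465, 0.001, -0.0]
force: [-1.0, -0.2, 5.8]
gripper_width: 23.2
t: 14.92
eef_pos: [544.1, 120.9, 201.0]
tool_rot: [0.885, -0.465, 0.0, -0.0]
force: [-0.2, 0.7, -3.3]
gripper_width: 22.9
t [0.3   0.315 0.001] r [-0.    -0.     0.602] j6 end ~ 0.98
```

```bash
python3 -m crank '[{"grip":255,"tx":0.3,"ty":0.315,"tz":0,"rx":0,"ry":0,"rz":0.602},{"grip":255,"tx":0.3,"ty":0.315,"tz":0,"rx":0,"ry":0,"rz":0.602},{"grip":255,"tx":0.3,"ty":0.315,"tz":0,"rx":0,"ry":0,"rz":0.602},{"grip":255,"tx":0.3,"ty":0.315,"tz":0,"rx":0,"ry":0,"rz":0.602},{"grip":255,"tx":0.3,"ty":0.315,"tz":0,"rx":0,"ry":0,"rz":0.602},{"grip":255,"tx":0.3,"ty":0.315,"tz":0,"rx":0,"ry":0,"rz":0.602},{"grip":255,"tx":0.3,"ty":0.315,"tz":0,"rx":0,"ry":0,"rz":0.602},{"grip":255,"tx":0.3,"ty":0.315,"tz":0,"rx":0,"ry":0,"rz":0.602},{"grip":255,"tx":0.3,"ty":0.315,"tz":0,"rx":0,"ry":0,"rz":0.602},{"grip":255,"tx":0.3,"ty":0.315,"tz":0,"rx":0,"ry":0,"rz":0.602}]'; python3 -c "
from h import *
go(455,-305,99,1.571)"
```

```text
t: 16.18
eef_pos: [454.6, -303.0, 199.5]
tool_rot: [0.708, -0.706, -0.001, -0.0]
force: [0.4, -0.5, -1.7]
gripper_width: 23.4
t [ 0.002 -0.001  0.1  ] r [0.002 0.002 0.002] j6 end ~ 0.98
```

```bash
python3 -m crank '[{"grip":255,"tx":0,"ty":0,"tz":0.04,"rx":0,"ry":0,"rz":0},{"grip":255,"tx":0,"ty":0,"tz":0.08,"rx":0,"ry":0,"rz":0},{"grip":255,"tx":0,"ty":0,"tz":0.099,"rx":0,"ry":0,"rz":0},{"grip":255,"tx":0,"ty":0,"tz":0.099,"rx":0,"ry":0,"rz":0},{"grip":110,"tx":0,"ty":0,"tz":0.099,"rx":0,"ry":0,"rz":0},{"grip":110,"tx":0,"ty":0,"tz":0.099,"rx":0,"ry":0,"rz":0},{"grip":110,"tx":0,"ty":0,"tz":0.099,"rx":0,"ry":0,"rz":0},{"grip":110,"tx":0,"ty":0,"tz":0.05,"rx":0,"ry":0,"rz":0},{"grip":110,"tx":0,"ty":0,"tz":0,"rx":0,"ry":0,"rz":0},{"grip":0,"tx":0,"ty":0,"tz":0,"rx":0,"ry":0,"rz":0}]'; python3 - <<'E'
from h import *
im=env.camera("top");hsv=cv2.cvtColor(im,cv2.COLOR_BGR2HSV)
m=cv2.inRange(hsv,(14,140,80),(22,255,255));m[:,:250]=0;m[:190]=0;m[330:]=0
n,l,st,ce=cv2.connectedComponentsWithStats(m)
for k in range(1,n):
    if st[k,4]>60: print(st[k],ce[k].round(1))
go(675,6,120,-.25+1.571)
E
```

```text
t: 17.42
eef_pos: [457.3, -307.4, 207.6]
tool_rot: [0.707, -0.707, 0.006, -0.0]
force: [-0.8, 1.0, -0.3]
gripper_width: 65.5
[310 190  22  33 368] [320.1 202.6]
[355 239  23  31 391] [364.5 257.4]
[301 280  31  31 396] [317.  292.8]
t [-0.313 -0.219  0.084] r [-0.005 -0.004  0.25 ] j6 end ~ 1.83
```

```bash
python3 -m crank '[{"grip":0,"tx":-0.313,"ty":-0.219,"tz":0,"rx":-0.005,"ry":-0.004,"rz":0.25},{"grip":0,"tx":-0.313,"ty":-0.219,"tz":0,"rx":-0.005,"ry":-0.004,"rz":0.25},{"grip":0,"tx":-0.313,"ty":-0.219,"tz":0,"rx":-0.005,"ry":-0.004,"rz":0.25},{"grip":0,"tx":-0.313,"ty":-0.219,"tz":0,"rx":-0.005,"ry":-0.004,"rz":0.25},{"grip":0,"tx":-0.313,"ty":-0.219,"tz":0,"rx":-0.005,"ry":-0.004,"rz":0.25},{"grip":0,"tx":-0.313,"ty":-0.219,"tz":0.03,"rx":-0.005,"ry":-0.004,"rz":0.25},{"grip":0,"tx":-0.313,"ty":-0.219,"tz":0.08,"rx":-0.005,"ry":-0.004,"rz":0.25},{"grip":0,"tx":-0.313,"ty":-0.219,"tz":0.08,"rx":-0.005,"ry":-0.004,"rz":0.25},{"grip":0,"tx":-0.313,"ty":-0.219,"tz":0.08,"rx":-0.005,"ry":-0.004,"rz":0.25}]'; python3 -c "
from h import *
go(675,6,-17,1.321)"
```

```text
t: 18.6
eef_pos: [673.4, 7.5, 121.2]
tool_rot: [-0.613, 0.79, 0.003, -0.001]
force: [0.2, -0.1, 0.9]
gripper_width: 85.1
t [ 0.001 -0.003  0.138] r [ 0.006  0.003 -0.   ] j6 end ~ -4.45
```

```bash
python3 -m crank '[{"grip":0,"tx":0,"ty":-0.002,"tz":0.06,"rx":0,"ry":0,"rz":0},{"grip":0,"tx":0,"ty":-0.002,"tz":0.11,"rx":0,"ry":0,"rz":0},{"grip":0,"tx":0,"ty":-0.002,"tz":0.138,"rx":0,"ry":0,"rz":0},{"grip":0,"tx":0,"ty":-0.002,"tz":0.138,"rx":0,"ry":0,"rz":0},{"grip":255,"tx":0,"ty":-0.002,"tz":0.138,"rx":0,"ry":0,"rz":0},{"grip":255,"tx":0,"ty":-0.002,"tz":0.138,"rx":0,"ry":0,"rz":0},{"grip":255,"tx":0,"ty":-0.002,"tz":0.138,"rx":0,"ry":0,"rz":0},{"grip":255,"tx":0,"ty":-0.002,"tz":0.138,"rx":0,"ry":0,"rz":0},{"grip":255,"tx":0,"ty":-0.002,"tz":0.138,"rx":0,"ry":0,"rz":0}]' 80;  python3 -m crank '[{"grip":255,"tx":0,"ty":0,"tz":-0.03,"rx":0,"ry":0,"rz":0},{"grip":255,"tx":0,"ty":0,"tz":-0.09,"rx":0,"ry":0,"rz":0},{"grip":255,"tx":0,"ty":0,"tz":-0.15,"rx":0,"ry":0,"rz":0},{"grip":255,"tx":0,"ty":0,"tz":-0.21,"rx":0,"ry":0,"rz":0},{"grip":255,"tx":0,"ty":0,"tz":-0.22,"rx":0,"ry":0,"rz":0},{"grip":255,"tx":0,"ty":0,"tz":-0.22,"rx":0,"ry":0,"rz":0}]'; python3 -c "
from h import *
go(575,-425,200,1.571)"
```

```text
t: 19.73
eef_pos: [676.1, 7.8, -14.7]
tool_rot: [-0.614, 0.79, 0.002, 0.0]
force: [-1.5, -0.6, 6.5]
gripper_width: 22.1
t: 20.48
eef_pos: [675.7, 7.4, 202.8]
tool_rot: [-0.614, 0.79, 0.003, -0.0]
force: [-0.1, 0.2, -3.5]
gripper_width: 21.7
t [ 0.444 -0.009  0.001] r [ 0.005  0.004 -0.25 ] j6 end ~ -5.35
```

```bash
python3 -m crank '[{"grip":255,"tx":0.444,"ty":-0.009,"tz":0,"rx":0.005,"ry":0.004,"rz":-0.25},{"grip":255,"tx":0.444,"ty":-0.009,"tz":0,"rx":0.005,"ry":0.004,"rz":-0.25},{"grip":255,"tx":0.444,"ty":-0.009,"tz":0,"rx":0.005,"ry":0.004,"rz":-0.25},{"grip":255,"tx":0.444,"ty":-0.009,"tz":0,"rx":0.005,"ry":0.004,"rz":-0.25},{"grip":255,"tx":0.444,"ty":-0.009,"tz":0,"rx":0.005,"ry":0.004,"rz":-0.25},{"grip":255,"tx":0.444,"ty":-0.009,"tz":0,"rx":0.005,"ry":0.004,"rz":-0.25},{"grip":255,"tx":0.444,"ty":-0.009,"tz":0,"rx":0.005,"ry":0.004,"rz":-0.25},{"grip":255,"tx":0.444,"ty":-0.009,"tz":0,"rx":0.005,"ry":0.004,"rz":-0.25},{"grip":255,"tx":0.444,"ty":-0.009,"tz":0,"rx":0.005,"ry":0.004,"rz":-0.25},{"grip":255,"tx":0.444,"ty":-0.009,"tz":0,"rx":0.005,"ry":0.004,"rz":-0.25}]'; python3 -c "
from h import *
go(575,-425,99,1.571)"
```

```text
t: 21.72
eef_pos: [575.1, -423.0, 199.6]
tool_rot: [0.708, -0.706, -0.002, -0.0]
force: [-0.4, -0.5, -1.8]
gripper_width: 21.9
t [ 0.002 -0.     0.101] r [0.002 0.003 0.002] j6 end ~ 0.93
```

```bash
python3 -m crank '[{"grip":255,"tx":0,"ty":0,"tz":0.04,"rx":0,"ry":0,"rz":0},{"grip":255,"tx":0,"ty":0,"tz":0.08,"rx":0,"ry":0,"rz":0},{"grip":255,"tx":0,"ty":0,"tz":0.1,"rx":0,"ry":0,"rz":0},{"grip":255,"tx":0,"ty":0,"tz":0.1,"rx":0,"ry":0,"rz":0},{"grip":110,"tx":0,"ty":0,"tz":0.1,"rx":0,"ry":0,"rz":0},{"grip":110,"tx":0,"ty":0,"tz":0.1,"rx":0,"ry":0,"rz":0},{"grip":110,"tx":0,"ty":0,"tz":0.1,"rx":0,"ry":0,"rz":0},{"grip":110,"tx":0,"ty":0,"tz":0.05,"rx":0,"ry":0,"rz":0},{"grip":110,"tx":0,"ty":0,"tz":0,"rx":0,"ry":0,"rz":0},{"grip":0,"tx":0,"ty":0,"tz":0,"rx":0,"ry":0,"rz":0}]'; python3 - <<'E'
from h import *
im=env.camera("top");hsv=cv2.cvtColor(im,cv2.COLOR_BGR2HSV)
m=cv2.inRange(hsv,(14,140,80),(22,255,255));m[:,:250]=0;m[:190]=0;m[330:]=0
n,l,st,ce=cv2.connectedComponentsWithStats(m)
for k in range(1,n):
    if st[k,4]>60: print(st[k],ce[k].round(1))
go(549,-107,120,-3.1+1.571)
E
```

```text
t: 22.98
eef_pos: [577.5, -427.8, 210.0]
tool_rot: [0.707, -0.707, 0.007, -0.0]
force: [-0.6, -0.1, 0.4]
gripper_width: 65.1
[478 225  22  30 361] [490.6 236.7]
[355 238  23  32 395] [364.5 257.2]
[301 280  31  31 395] [317.  292.8]
t [-0.32   0.028  0.084] r [-0.006 -0.006 -0.042] j6 end ~ 1.34
```

```bash
python3 -m crank '[{"grip":0,"tx":-0.321,"ty":0.028,"tz":0,"rx":-0.006,"ry":-0.006,"rz":-0.042},{"grip":0,"tx":-0.321,"ty":0.028,"tz":0,"rx":-0.006,"ry":-0.006,"rz":-0.042},{"grip":0,"tx":-0.321,"ty":0.028,"tz":0,"rx":-0.006,"ry":-0.006,"rz":-0.042},{"grip":0,"tx":-0.321,"ty":0.028,"tz":0,"rx":-0.006,"ry":-0.006,"rz":-0.042},{"grip":0,"tx":-0.321,"ty":0.028,"tz":0.03,"rx":-0.006,"ry":-0.006,"rz":-0.042},{"grip":0,"tx":-0.321,"ty":0.028,"tz":0.08,"rx":-0.006,"ry":-0.006,"rz":-0.042},{"grip":0,"tx":-0.321,"ty":0.028,"tz":0.08,"rx":-0.006,"ry":-0.006,"rz":-0.042},{"grip":0,"tx":-0.321,"ty":0.028,"tz":0.08,"rx":-0.006,"ry":-0.006,"rz":-0.042}]'; python3 -c "
from h import *
go(549,-107,-16,-1.53)"
```

```text
t: 24.02
eef_pos: [547.5, -105.1, 122.4]
tool_rot: [0.722, -0.692, -0.004, -0.0]
force: [-0.3, 0.1, 0.9]
gripper_width: 85.5
t [ 0.003 -0.002  0.138] r [0.005 0.005 0.001] j6 end ~ 1.34
```

```bash
python3 -m crank '[{"grip":0,"tx":0.002,"ty":-0.002,"tz":0.06,"rx":0,"ry":0,"rz":0},{"grip":0,"tx":0.002,"ty":-0.002,"tz":0.11,"rx":0,"ry":0,"rz":0},{"grip":0,"tx":0.002,"ty":-0.002,"tz":0.138,"rx":0,"ry":0,"rz":0},{"grip":0,"tx":0.002,"ty":-0.002,"tz":0.138,"rx":0,"ry":0,"rz":0},{"grip":255,"tx":0.002,"ty":-0.002,"tz":0.138,"rx":0,"ry":0,"rz":0},{"grip":255,"tx":0.002,"ty":-0.002,"tz":0.138,"rx":0,"ry":0,"rz":0},{"grip":255,"tx":0.002,"ty":-0.002,"tz":0.138,"rx":0,"ry":0,"rz":0},{"grip":255,"tx":0.002,"ty":-0.002,"tz":0.138,"rx":0,"ry":0,"rz":0},{"grip":255,"tx":0.002,"ty":-0.002,"tz":0.138,"rx":0,"ry":0,"rz":0}]' 80;  python3 -m crank '[{"grip":255,"tx":0,"ty":0,"tz":-0.03,"rx":0,"ry":0,"rz":0},{"grip":255,"tx":0,"ty":0,"tz":-0.09,"rx":0,"ry":0,"rz":0},{"grip":255,"tx":0,"ty":0,"tz":-0.15,"rx":0,"ry":0,"rz":0},{"grip":255,"tx":0,"ty":0,"tz":-0.21,"rx":0,"ry":0,"rz":0},{"grip":255,"tx":0,"ty":0,"tz":-0.22,"rx":0,"ry":0,"rz":0},{"grip":255,"tx":0,"ty":0,"tz":-0.22,"rx":0,"ry":0,"rz":0}]'; python3 -c "
from h import *
go(455,-425,200,1.571)"
```

```text
t: 25.15
eef_pos: [549.4, -106.1, -14.5]
tool_rot: [0.722, -0.692, -0.003, -0.0]
force: [-1.5, -0.2, 8.0]
gripper_width: 22.3
t: 25.9
eef_pos: [549.1, -106.3, 203.0]
tool_rot: [0.722, -0.692, -0.004, 0.0]
force: [0.4, 0.8, -3.2]
gripper_width: 21.7
t [0.314 0.107 0.002] r [0.006 0.006 0.042] j6 end ~ 0.82
```

```bash
python3 -m crank '[{"grip":255,"tx":0.315,"ty":0.102,"tz":0,"rx":0.006,"ry":0.006,"rz":0.042},{"grip":255,"tx":0.315,"ty":0.102,"tz":0,"rx":0.006,"ry":0.006,"rz":0.042},{"grip":255,"tx":0.315,"ty":0.102,"tz":0,"rx":0.006,"ry":0.006,"rz":0.042},{"grip":255,"tx":0.315,"ty":0.102,"tz":0,"rx":0.006,"ry":0.006,"rz":0.042},{"grip":255,"tx":0.315,"ty":0.102,"tz":0,"rx":0.006,"ry":0.006,"rz":0.042},{"grip":255,"tx":0.315,"ty":0.102,"tz":0,"rx":0.006,"ry":0.006,"rz":0.042},{"grip":255,"tx":0.315,"ty":0.102,"tz":0,"rx":0.006,"ry":0.006,"rz":0.042},{"grip":255,"tx":0.315,"ty":0.102,"tz":0,"rx":0.006,"ry":0.006,"rz":0.042}]'; python3 -c "
from h import *
go(460,-425,92,1.571)"
```

```text
t: 26.9
eef_pos: [460.9, -423.5, 200.3]
tool_rot: [0.708, -0.707, -0.002, -0.001]
force: [0.4, -0.8, -1.7]
gripper_width: 21.7
t [0.002 0.001 0.108] r [0.002 0.003 0.001] j6 end ~ 0.82
```

```bash
python3 -m crank '[{"grip":255,"tx":0,"ty":0,"tz":0.04,"rx":0,"ry":0,"rz":0},{"grip":255,"tx":0,"ty":0,"tz":0.08,"rx":0,"ry":0,"rz":0},{"grip":255,"tx":0,"ty":0,"tz":0.107,"rx":0,"ry":0,"rz":0},{"grip":255,"tx":0,"ty":0,"tz":0.107,"rx":0,"ry":0,"rz":0},{"grip":110,"tx":0,"ty":0,"tz":0.107,"rx":0,"ry":0,"rz":0},{"grip":110,"tx":0,"ty":0,"tz":0.107,"rx":0,"ry":0,"rz":0},{"grip":110,"tx":0,"ty":0,"tz":0.107,"rx":0,"ry":0,"rz":0},{"grip":110,"tx":0,"ty":0,"tz":0.05,"rx":0,"ry":0,"rz":0},{"grip":110,"tx":0,"ty":0,"tz":0,"rx":0,"ry":0,"rz":0},{"grip":0,"tx":0,"ty":0,"tz":-0.02,"rx":0,"ry":0,"rz":0}]'; python3 - <<'E'
from h import *
im=env.camera("top");hsv=cv2.cvtColor(im,cv2.COLOR_BGR2HSV)
m=cv2.inRange(hsv,(14,140,80),(22,255,255));m[:,:250]=0;m[:190]=0;m[330:]=0
n,l,st,ce=cv2.connectedComponentsWithStats(m)
for k in range(1,n):
    if st[k,4]>60: print(st[k],ce[k].round(1))
im=im[175:325,420:530];cv2.imwrite("pics/d1.png",cv2.resize(im,None,fx=4,fy=4,interpolation=2))
go(434,0,220,0.41-1.571)
E
```

```text
t: 28.15
eef_pos: [462.1, -427.2, 227.4]
tool_rot: [0.707, -0.707, 0.004, 0.0]
force: [0.5, -0.6, -0.1]
gripper_width: 65.2
[477 226  26  33 426] [490.7 238.4]
[487 272  25  33 439] [496.4 291.6]
[301 280  30  31 390] [317.  292.7]
t [-0.428  0.028  0.005] r [-0.004 -0.009 -0.409] j6 end ~ 1.16
```

View pics/d1.png

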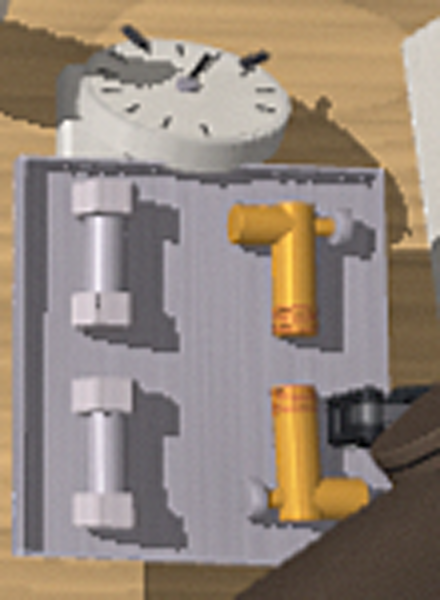

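The pointer at (205,58) stands between the tabs at (135,40) and (258,58). That matches the roughly 760 g expected, and all four pieces lie in the pan. Now the bin front.

```bash
python3 -c "
from h import *
go(437,169,220,-0.316)"
```

```text
t [-0.597  0.025  0.004] r [-0.    -0.01  -1.254] j6 end ~ 0.69
```

```bash
python3 -m crank '[{"grip":0,"tx":-0.598,"ty":0.025,"tz":0,"rx":-0.001,"ry":-0.008,"rz":-1.254},{"grip":0,"tx":-0.598,"ty":0.025,"tz":0,"rx":-0.001,"ry":-0.008,"rz":-1.254},{"grip":0,"tx":-0.598,"ty":0.025,"tz":0,"rx":-0.001,"ry":-0.008,"rz":-1.254},{"grip":0,"tx":-0.598,"ty":0.025,"tz":0,"rx":-0.001,"ry":-0.008,"rz":-1.254},{"grip":255,"tx":-0.598,"ty":0.025,"tz":0,"rx":-0.001,"ry":-0.008,"rz":-1.254},{"grip":255,"tx":-0.598,"ty":0.025,"tz":0,"rx":-0.001,"ry":-0.008,"rz":-1.254},{"grip":255,"tx":-0.598,"ty":0.025,"tz":0,"rx":-0.001,"ry":-0.008,"rz":-1.254},{"grip":255,"tx":-0.598,"ty":0.025,"tz":0,"rx":-0.001,"ry":-0.008,"rz":-1.254},{"grip":255,"tx":-0.598,"ty":0.025,"tz":0,"rx":-0.001,"ry":-0.008,"rz":-1.254},{"grip":255,"tx":-0.598,"ty":0.025,"tz":0,"rx":-0.001,"ry":-0.008,"rz":-1.254}]'; python3 -m crank '[{"grip":255,"tx":0,"ty":0,"tz":0,"rx":0,"ry":0,"rz":0},{"grip":255,"tx":0,"ty":0,"tz":0,"rx":0,"ry":0,"rz":0}]'; python3 -c "
from h import *
go(499.5-.31*35,359-.95*35,180,-0.316)"
```

```text
t: 29.45
eef_pos: [434.1, 174.8, 220.3]
tool_rot: [0.988, -0.156, -0.004, -0.002]
force: [0.6, 0.0, -0.7]
gripper_width: -0.1
t: 29.7
eef_pos: [435.1, 171.8, 220.8]
tool_rot: [0.988, -0.158, -0.004, -0.002]
force: [-0.2, 0.2, 0.2]
gripper_width: -0.1
t [ 0.003 -0.163  0.041] r [-0.002  0.008 -0.   ] j6 end ~ 0.9
```

```bash
python3 -m crank '[{"grip":255,"tx":0.003,"ty":0,"tz":0.041,"rx":0,"ry":0.008,"rz":0},{"grip":255,"tx":0.003,"ty":-0.06,"tz":0.041,"rx":0,"ry":0.008,"rz":0},{"grip":255,"tx":0.003,"ty":-0.12,"tz":0.041,"rx":0,"ry":0.008,"rz":0},{"grip":255,"tx":0.003,"ty":-0.163,"tz":0.041,"rx":0,"ry":0.008,"rz":0},{"grip":255,"tx":0.003,"ty":-0.163,"tz":0.041,"rx":0,"ry":0.008,"rz":0}]';  python3 -m crank '[{"grip":255,"tx":0,"ty":-0.006,"tz":0,"rx":0,"ry":0,"rz":0},{"grip":255,"tx":0,"ty":-0.012,"tz":0,"rx":0,"ry":0,"rz":0},{"grip":255,"tx":0,"ty":-0.012,"tz":0,"rx":0,"ry":0,"rz":0}]'; python3 -m crank '[{"grip":255,"tx":0,"ty":-0.005,"tz":0,"rx":0,"ry":0,"rz":0},{"grip":255,"tx":0,"ty":-0.01,"tz":0,"rx":0,"ry":0,"rz":0},{"grip":255,"tx":0,"ty":-0.01,"tz":0,"rx":0,"ry":0,"rz":0}]'
```

```text
t: 30.32
eef_pos: [490.0, 327.0, 180.7]
tool_rot: [0.988, -0.157, 0.001, -0.001]
force: [-0.7, -0.3, -0.5]
gripper_width: 0.0
t: 30.7
eef_pos: [493.0, 337.4, 181.8]
tool_rot: [0.987, -0.158, 0.001, -0.002]
force: [0.6, -0.3, 0.9]
gripper_width: -0.2
t: 31.08
eef_pos: [495.8, 347.0, 181.9]
tool_rot: [0.988, -0.157, 0.001, -0.001]
force: [-1.4, -3.1, 2.0]
gripper_width: 0.2
```

```bash
python3 -m crank '[{"grip":255,"tx":0,"ty":-0.004,"tz":0,"rx":0,"ry":0,"rz":0},{"grip":255,"tx":0,"ty":-0.007,"tz":0,"rx":0,"ry":0,"rz":0},{"grip":255,"tx":0,"ty":-0.007,"tz":0,"rx":0,"ry":0,"rz":0}]'
```

```text
t: 31.45
eef_pos: [497.8, 352.7, 182.2]
tool_rot: [0.988, -0.157, 0.001, 0.0]
force: [-3.1, -6.0, 4.1]
gripper_width: 0.2
```

```bash
python3 -m crank '[{"grip":255,"tx":0,"ty":-0.002,"tz":0,"rx":0,"ry":0,"rz":0},{"grip":255,"tx":0,"ty":-0.004,"tz":0,"rx":0,"ry":0,"rz":0},{"grip":255,"tx":0,"ty":-0.004,"tz":0,"rx":0,"ry":0,"rz":0}]'; python3 -m crank '[{"grip":255,"tx":0,"ty":0.06,"tz":0,"rx":0,"ry":0,"rz":0},{"grip":255,"tx":0,"ty":0.12,"tz":0,"rx":0,"ry":0,"rz":0},{"grip":255,"tx":0,"ty":0.18,"tz":-0.02,"rx":0,"ry":0,"rz":0},{"grip":0,"tx":0,"ty":0.2,"tz":-0.05,"rx":0,"ry":0,"rz":0},{"grip":0,"tx":0,"ty":0.2,"tz":-0.05,"rx":0,"ry":0,"rz":0},{"grip":0,"tx":0,"ty":0.2,"tz":-0.05,"rx":0,"ry":0,"rz":0}]'; python3 -c "
from h import *
go(434,0,220,0.41-1.571)"
```

```text
t: 31.82
eef_pos: [498.9, 355.9, 182.2]
tool_rot: [0.988, -0.157, 0.0, 0.001]
force: [-3.1, -7.4, 4.6]
gripper_width: -0.1
t: 32.58
eef_pos: [436.9, 168.3, 230.4]
tool_rot: [0.988, -0.158, 0.001, -0.002]
force: [0.7, 0.0, -0.6]
gripper_width: 54.4
t [0.05  0.161 0.01 ] r [-0.005  0.001  0.845] j6 end ~ 1.16
```

```bash
python3 -m crank '[{"grip":0,"tx":0.05,"ty":0.161,"tz":0,"rx":-0.003,"ry":0,"rz":0.845},{"grip":0,"tx":0.05,"ty":0.161,"tz":0,"rx":-0.003,"ry":0,"rz":0.845},{"grip":0,"tx":0.05,"ty":0.161,"tz":0,"rx":-0.003,"ry":0,"rz":0.845},{"grip":0,"tx":0.05,"ty":0.161,"tz":0.05,"rx":-0.003,"ry":0,"rz":0.845},{"grip":0,"tx":0.05,"ty":0.161,"tz":0.1,"rx":-0.003,"ry":0,"rz":0.845},{"grip":0,"tx":0.05,"ty":0.161,"tz":0.1,"rx":-0.003,"ry":0,"rz":0.845},{"grip":0,"tx":0.05,"ty":0.161,"tz":0.1,"rx":-0.003,"ry":0,"rz":0.845},{"grip":0,"tx":0.05,"ty":0.161,"tz":0.1,"rx":-0.003,"ry":0,"rz":0.845}]'; python3 -c "
from h import *
a=env.camera('side');cv2.imwrite('pics/b1.png',cv2.resize(a[80:320,170:390],None,fx=2.5,fy=2.5,interpolation=2))
print((proj('side',[[434,0,13],[480,17,13]])-[170,80])*2.5)
go(434,0,-16,0.41-1.571)"
```

```text
t: 33.58
eef_pos: [436.4, -0.5, 132.9]
tool_rot: [0.836, -0.548, 0.002, -0.001]
force: [0.7, -0.1, 0.7]
gripper_width: 85.3
[[289.30358217 528.37598896]
 [316.72349276 498.87252444]]
t [-0.002  0.003  0.149] r [-0.004 -0.002  0.001] j6 end ~ 1.16
```

View pics/b1.png

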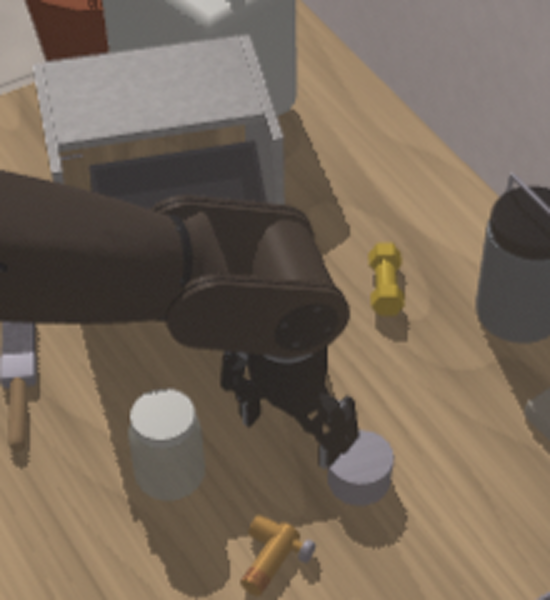

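The bin is open, with the dark bucket visible. T3 has been knocked aside: its body is now at crop (258,580) to (288,533), predicted at (289,528). I'll remeasure it.

```bash
python3 - <<'E'
from h import *
A,B=cast("side",[(257/2.5+170,577/2.5+80),(288/2.5+170,533/2.5+80)],13);d=B-A
print(A,B,A+.463*d,np.linalg.norm(d),np.arctan2(d[1],d[0]))
for n in("side","top"):
    im=env.camera(n);hsv=cv2.cvtColor(im,cv2.COLOR_BGR2HSV)
    m=cv2.inRange(hsv,(8,140,50),(22,255,255))
    k,l,st,ce=cv2.connectedComponentsWithStats(m)
    for i in range(1,k):
        if st[i,4]>60: print(n,st[i],ce[i].round(1),cast(n,ce[i],13).round()[0])
E
```

```text
[372.88628081 -34.13947126  13.        ] [429.68494083  -4.34160926  13.        ] [399.1840604  -20.34306115  13.        ] 64.14047365296345 0.483151118684559
side [176  60  21  16  87] [186.6  69.2] [ 638. 1059.   13.]
side [319 196  12  10  71] [324.9 201.1] [710. 218.  13.]
side [424 356  19  20  86] [435.  367.2] [ 633. -389.   13.]
side [379 389  24  19 100] [389.6 397.8] [ 487. -391.   13.]
top [  0 106  23   9 180] [ 10.8 109.7] [918. 875.  13.]
top [477 226  26  33 449] [490.9 239.4] [ 599. -456.   13.]
top [487 272  25  33 474] [496.5 291. ] [ 459. -468.   13.]
top [323 306  17  15 153] [330.8 312.8] [388. -27.  13.]
```

```bash
python3 -m crank '[{"grip":0,"tx":0,"ty":0,"tz":-0.06,"rx":0,"ry":0,"rz":0},{"grip":0,"tx":0,"ty":-0.06,"tz":-0.1,"rx":0,"ry":0,"rz":0},{"grip":0,"tx":0.18,"ty":-0.12,"tz":-0.1,"rx":0,"ry":0,"rz":0},{"grip":0,"tx":0.18,"ty":-0.12,"tz":-0.1,"rx":0,"ry":0,"rz":0},{"grip":0,"tx":0.18,"ty":-0.12,"tz":-0.1,"rx":0,"ry":0,"rz":0},{"grip":0,"tx":0.18,"ty":-0.12,"tz":-0.1,"rx":0,"ry":0,"rz":0}]'; python3 - <<'E'
from h import *
im=env.camera("top");cv2.imwrite("pics/t3.png",cv2.resize(im[260:350,280:400],None,fx=6,fy=6,interpolation=2))
hsv=cv2.cvtColor(im,cv2.COLOR_BGR2HSV);m=cv2.inRange(hsv,(8,140,50),(22,255,255))
k,l,st,ce=cv2.connectedComponentsWithStats(m)
for i in range(1,k):
    if st[i,4]>60: print(st[i],ce[i].round(1),cast("top",ce[i],13).round()[0])
E
```

```text
t: 34.48
eef_pos: [618.0, -121.0, 229.9]
tool_rot: [0.835, -0.55, -0.0, -0.0]
force: [-0.4, 0.3, 0.3]
gripper_width: 86.0
[  0 106  24   9 184] [ 10.9 109.7] [918. 875.  13.]
[632 166   8  42  63] [636.  185.7] [ 764. -865.   13.]
[477 226  26  33 461] [490.9 239.5] [ 598. -457.   13.]
[487 271  25  34 467] [496.6 291. ] [ 459. -469.   13.]
[310 296  11  14  77] [314.5 302.2] [414.  17.  13.]
```

View pics/t3.png

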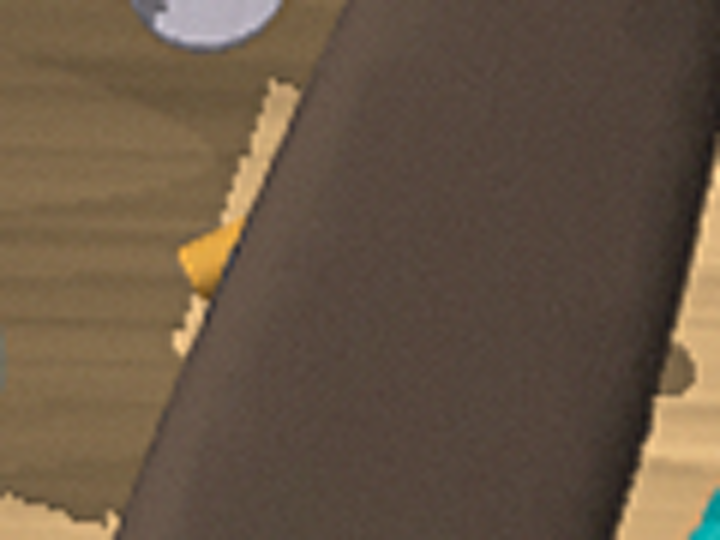

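```bash
python3 -m crank '[{"grip":0,"tx":0.2,"ty":0.14,"tz":0,"rx":0,"ry":0,"rz":0},{"grip":0,"tx":0.2,"ty":0.14,"tz":0,"rx":0,"ry":0,"rz":0},{"grip":0,"tx":0.2,"ty":0.14,"tz":0,"rx":0,"ry":0,"rz":0},{"grip":0,"tx":0.2,"ty":0.14,"tz":0,"rx":0,"ry":0,"rz":0},{"grip":0,"tx":0.2,"ty":0.14,"tz":0,"rx":0,"ry":0,"rz":0}]'; python3 - <<'E'
from h import *
def an(im):
    hsv=cv2.cvtColor(im,cv2.COLOR_BGR2HSV);m=cv2.inRange(hsv,(8,140,80),(22,255,255));m[:270]=0;m[340:]=0;m[:,:290]=0;m[:,350:]=0
    k,l,st,ce=cv2.connectedComponentsWithStats(m);i=1+np.argmax(st[1:,4]);p=np.argwhere(l==i)[:,::-1]
    X=cast("top",p,14)[:,:2];c=X.mean(0);w,v=np.linalg.eigh(np.cov(X.T));a=np.arctan2(v[1,1],v[0,1])
    print(st[i],ce[i].round(1),"centroid",c.round(1),"axis",a.round(3),np.sqrt(w).round(1));return c
an(cv2.imread("pics/top0.png"));im=env.camera("top");an(im)
cv2.imwrite("pics/t4.png",cv2.resize(im[260:350,280:400],None,fx=6,fy=6,interpolation=2))
E
```

```text
t: 35.15
eef_pos: [565.8, -359.6, 230.9]
tool_rot: [0.835, -0.55, 0.0, -0.0]
force: [-0.5, 1.8, -0.0]
gripper_width: 85.3
[301 280  31  31 408] [317.4 293.1] centroid [438.6   9.9] axis -2.419 [12.5 24.7]
[310 294  30  31 422] [325.7 307.2] centroid [402.3 -13.4] axis -2.403 [12.7 24.9]
```

View pics/t4.png

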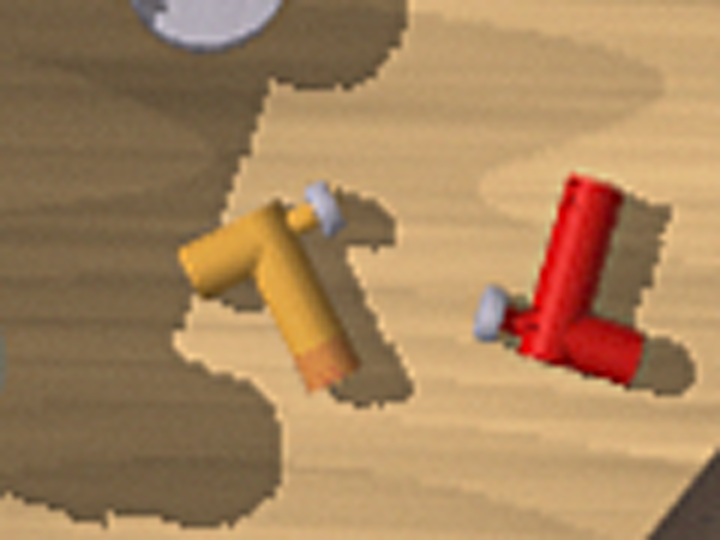

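T3 has only shifted, by (-36,-23) mm, to about (398,-23). That is close to the inner reach limit, so I'll grip with the tool tilted about 0.2 rad along the tap's axis.

```bash
cat >> h.py <<'E'
def got(p,axis,beta):
    """tip target p (mm, true), tool leaning so its tip points by beta toward -axis (yaw); jaws across axis; eef reads 15 mm past the tip"""
    s=env.sense();r=R.from_quat(s["tool_rot"]);a=np.array([np.cos(axis),np.sin(axis),0])
    z=-np.sin(beta)*a+np.cos(beta)*np.array([0,0,-1.]);x=np.array([np.sin(axis),-np.cos(axis),0])
    if x@r.apply([1,0,0])<0:x=-x
    M=R.from_matrix(np.c_[x,np.cross(z,x),z]);e=np.array(p)+15*z
    print("eef",e.round(1),"t",np.round(r.inv().apply(e-s["eef_pos"])/1000,3),"r",np.round((r.inv()*M).as_rotvec(),3))
E
python3 - <<'E'
from h import *
A,B=cast("top",[(335,321.7),(325,295.3)],14);d=B-A;print("T3",A+.463*d,np.linalg.norm(d),np.arctan2(d[1],d[0]))
got((420,-15,160),.43,.2)
E
```

```text
T3 [396.78497554 -25.73765551  14.        ] 73.86089171020575 0.3927267359732153
eef [417.3 -16.2 145.3] t [-0.372  0.002  0.086] r [-0.201  0.003 -0.023]
```

```bash
python3 -m crank '[{"grip":0,"tx":-0.372,"ty":0.002,"tz":0,"rx":-0.201,"ry":0,"rz":-0.01},{"grip":0,"tx":-0.372,"ty":0.002,"tz":0,"rx":-0.201,"ry":0,"rz":-0.01},{"grip":0,"tx":-0.372,"ty":0.002,"tz":0,"rx":-0.201,"ry":0,"rz":-0.01},{"grip":0,"tx":-0.372,"ty":0.002,"tz":0,"rx":-0.201,"ry":0,"rz":-0.01},{"grip":0,"tx":-0.372,"ty":0.002,"tz":0,"rx":-0.201,"ry":0,"rz":-0.01},{"grip":0,"tx":-0.372,"ty":0.002,"tz":0,"rx":-0.201,"ry":0,"rz":-0.01},{"grip":0,"tx":-0.372,"ty":0.002,"tz":0.04,"rx":-0.201,"ry":0,"rz":-0.01},{"grip":0,"tx":-0.372,"ty":0.002,"tz":0.086,"rx":-0.201,"ry":0,"rz":-0.01},{"grip":0,"tx":-0.372,"ty":0.002,"tz":0.086,"rx":-0.201,"ry":0,"rz":-0.01}]'; python3 -c "
from h import *
got((394,-26,60),.41,.2)
got((394,-26,3),.41,.2)"
```

```text
t: 36.33
eef_pos: [413.8, -14.2, 141.6]
tool_rot: [0.835, -0.54, -0.059, 0.085]
force: [0.7, -0.1, 0.5]
gripper_width: 85.4
eef [391.3 -27.2  45.3] t [0.003 0.006 0.1  ] r [0.006 0.004 0.013]
eef [391.3 -27.2 -11.7] t [ 0.004 -0.006  0.155] r [0.006 0.004 0.013]
```

```bash
python3 -m crank '[{"grip":0,"tx":0.003,"ty":0.006,"tz":0.05,"rx":0,"ry":0,"rz":0.01},{"grip":0,"tx":0.003,"ty":0.006,"tz":0.1,"rx":0,"ry":0,"rz":0.01},{"grip":0,"tx":0.003,"ty":0.006,"tz":0.1,"rx":0,"ry":0,"rz":0.01},{"grip":0,"tx":0.003,"ty":0.006,"tz":0.1,"rx":0,"ry":0,"rz":0.01}]'; python3 -c "
from h import *
got((394,-26,3),.41,.2)"
```

```text
t: 36.83
eef_pos: [397.6, -29.9, 50.4]
tool_rot: [0.832, -0.546, -0.052, 0.083]
force: [0.0, 0.3, -0.1]
gripper_width: 85.2
eef [391.3 -27.2 -11.7] t [-0.005 -0.008  0.062] r [-0.003 -0.003 -0.001]
```

```bash
python3 -m crank '[{"grip":0,"tx":-0.005,"ty":-0.008,"tz":0.02,"rx":0,"ry":0,"rz":0},{"grip":0,"tx":-0.005,"ty":-0.008,"tz":0.04,"rx":0,"ry":0,"rz":0},{"grip":0,"tx":-0.005,"ty":-0.008,"tz":0.06,"rx":0,"ry":0,"rz":0},{"grip":0,"tx":-0.005,"ty":-0.008,"tz":0.06,"rx":0,"ry":0,"rz":0},{"grip":0,"tx":-0.005,"ty":-0.008,"tz":0.06,"rx":0,"ry":0,"rz":0}]'; python3 -c "
from h import *
print(env.sense()['joint_positions'])
got((394,-26,3),.41,.2)"
```

```text
t: 37.45
eef_pos: [391.9, -27.2, -10.6]
tool_rot: [0.832, -0.546, -0.053, 0.083]
force: [0.4, 0.0, 0.4]
gripper_width: 85.4
[-0.24146188  0.09005712  2.26715077 -0.14970233  0.94512096  1.0174474 ]
eef [391.3 -27.2 -11.7] t [-0.     0.     0.001] r [-0.003 -0.003 -0.001]
```

```bash
python3 -m crank '[{"grip":255,"tx":0,"ty":0,"tz":0,"rx":0,"ry":0,"rz":0},{"grip":255,"tx":0,"ty":0,"tz":0,"rx":0,"ry":0,"rz":0},{"grip":255,"tx":0,"ty":0,"tz":0,"rx":0,"ry":0,"rz":0},{"grip":255,"tx":0,"ty":0,"tz":0,"rx":0,"ry":0,"rz":0},{"grip":255,"tx":0,"ty":0,"tz":0,"rx":0,"ry":0,"rz":0}]' 80;  python3 -m crank '[{"grip":255,"tx":0,"ty":0,"tz":-0.03,"rx":0,"ry":0,"rz":0},{"grip":255,"tx":0,"ty":0,"tz":-0.09,"rx":0,"ry":0,"rz":0},{"grip":255,"tx":0,"ty":0,"tz":-0.15,"rx":0,"ry":0,"rz":0},{"grip":255,"tx":0,"ty":0,"tz":-0.21,"rx":0,"ry":0,"rz":0},{"grip":255,"tx":0,"ty":0,"tz":-0.28,"rx":0,"ry":0,"rz":0},{"grip":255,"tx":0,"ty":0,"tz":-0.28,"rx":0,"ry":0,"rz":0}]'; python3 -c "
from h import *
a=1.255
go(487-.31*10,322-.95*10,275,a)"
```

```text
t: 38.08
eef_pos: [389.6, -26.6, -11.9]
tool_rot: [0.832, -0.546, -0.055, 0.084]
force: [-0.9, 2.4, 7.4]
gripper_width: 20.8
t: 38.83
eef_pos: [443.3, -4.7, 266.7]
tool_rot: [0.832, -0.546, -0.05, 0.082]
force: [-0.1, -0.2, -2.6]
gripper_width: 20.6
t [-0.275 -0.159 -0.041] r [ 0.181 -0.075  0.723] j6 end ~ 2.46
```

Holding T3, I'm carrying it to the bucket mouth.

```bash
python3 -c "
from h import *
go(492,335,280,1.255)"
```

```text
t [-0.292 -0.174 -0.049] r [ 0.181 -0.075  0.723] j6 end ~ 2.48
```

```bash
python3 -m crank '[{"grip":255,"tx":-0.03,"ty":-0.02,"tz":-0.049,"rx":0.05,"ry":-0.02,"rz":0.2},{"grip":255,"tx":-0.292,"ty":-0.174,"tz":-0.049,"rx":0.181,"ry":-0.075,"rz":0.723},{"grip":255,"tx":-0.292,"ty":-0.174,"tz":-0.049,"rx":0.181,"ry":-0.075,"rz":0.723},{"grip":255,"tx":-0.292,"ty":-0.174,"tz":-0.049,"rx":0.181,"ry":-0.075,"rz":0.723},{"grip":255,"tx":-0.292,"ty":-0.174,"tz":-0.049,"rx":0.181,"ry":-0.075,"rz":0.723},{"grip":255,"tx":-0.292,"ty":-0.174,"tz":-0.049,"rx":0.181,"ry":-0.075,"rz":0.723},{"grip":255,"tx":-0.292,"ty":-0.174,"tz":-0.049,"rx":0.181,"ry":-0.075,"rz":0.723},{"grip":255,"tx":-0.292,"ty":-0.174,"tz":-0.049,"rx":0.181,"ry":-0.075,"rz":0.723},{"grip":255,"tx":-0.292,"ty":-0.174,"tz":-0.049,"rx":0.181,"ry":-0.075,"rz":0.723},{"grip":255,"tx":-0.292,"ty":-0.174,"tz":-0.049,"rx":0.181,"ry":-0.075,"rz":0.723}]'; python3 -c "
from h import *
go(492,335,150,1.255)
a=env.camera('side');cv2.imwrite('pics/b2.png',cv2.resize(a[60:260,150:350],None,fx=2.8,fy=2.8,interpolation=2))"
```

```text
t: 40.08
eef_pos: [489.9, 333.9, 275.3]
tool_rot: [-0.586, 0.81, 0.003, -0.003]
force: [-0.2, 0.2, -1.9]
gripper_width: 21.0
t [-0.002 -0.003  0.125] r [ 0.01  -0.002 -0.003] j6 end ~ -3.8
```

View pics/b2.png

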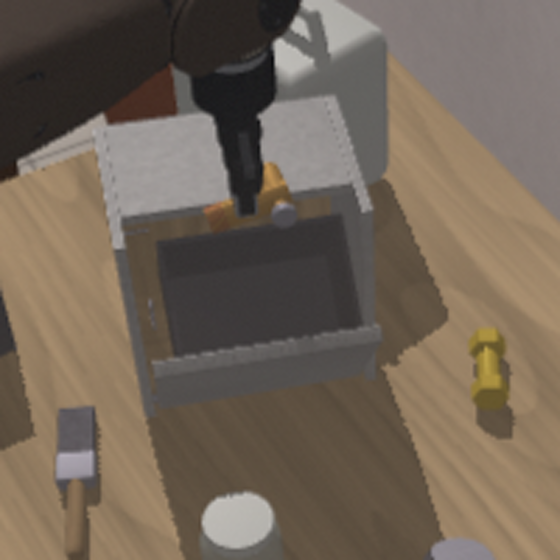

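The tap is held across the mouth at about (250,200), above the open bucket at (260,290). Lowering and releasing it.

```bash
python3 -m crank '[{"grip":255,"tx":0,"ty":0,"tz":0.04,"rx":0,"ry":0,"rz":0},{"grip":255,"tx":0,"ty":0,"tz":0.08,"rx":0,"ry":0,"rz":0},{"grip":255,"tx":0,"ty":0,"tz":0.12,"rx":0,"ry":0,"rz":0},{"grip":255,"tx":0,"ty":0,"tz":0.125,"rx":0,"ry":0,"rz":0},{"grip":255,"tx":0,"ty":0,"tz":0.125,"rx":0,"ry":0,"rz":0}]'; python3 -m crank '[{"grip":130,"tx":0,"ty":0,"tz":0,"rx":0,"ry":0,"rz":0},{"grip":130,"tx":0,"ty":0,"tz":0,"rx":0,"ry":0,"rz":0},{"grip":130,"tx":0,"ty":0,"tz":0,"rx":0,"ry":0,"rz":0},{"grip":130,"tx":0,"ty":0,"tz":-0.05,"rx":0,"ry":0,"rz":0},{"grip":130,"tx":0,"ty":0,"tz":-0.1,"rx":0,"ry":0,"rz":0},{"grip":130,"tx":0,"ty":0,"tz":-0.14,"rx":0,"ry":0,"rz":0},{"grip":255,"tx":0,"ty":0,"tz":-0.14,"rx":0,"ry":0,"rz":0},{"grip":255,"tx":0,"ty":0,"tz":-0.14,"rx":0,"ry":0,"rz":0}]'; python3 -c "
from h import *
go(499.5-.31*190,359-.95*190,285,-.316)"
```

```text
t: 40.75
eef_pos: [489.1, 335.3, 151.2]
tool_rot: [-0.587, 0.81, 0.003, -0.003]
force: [0.3, 0.5, -1.2]
gripper_width: 20.2
t: 41.75
eef_pos: [489.4, 335.0, 289.2]
tool_rot: [-0.587, 0.81, 0.004, -0.004]
force: [0.5, -0.4, -0.5]
gripper_width: 6.2
t [ 0.164 -0.002  0.005] r [ 0.007 -0.01   1.57 ] j6 end ~ -2.44
```

```bash
python3 -m crank '[{"grip":255,"tx":0.164,"ty":-0.002,"tz":0,"rx":0,"ry":0,"rz":-1.57},{"grip":255,"tx":0.164,"ty":-0.002,"tz":0,"rx":0,"ry":0,"rz":-1.57},{"grip":255,"tx":0.164,"ty":-0.002,"tz":0,"rx":0,"ry":0,"rz":-1.57},{"grip":255,"tx":0.164,"ty":-0.002,"tz":0,"rx":0,"ry":0,"rz":-1.57},{"grip":255,"tx":0.164,"ty":-0.002,"tz":0,"rx":0,"ry":0,"rz":-1.57},{"grip":255,"tx":0.164,"ty":-0.002,"tz":0,"rx":0,"ry":0,"rz":-1.57},{"grip":255,"tx":0.164,"ty":-0.002,"tz":0,"rx":0,"ry":0,"rz":-1.57},{"grip":255,"tx":0.164,"ty":-0.002,"tz":0,"rx":0,"ry":0,"rz":-1.57},{"grip":255,"tx":0.164,"ty":-0.002,"tz":0,"rx":0,"ry":0,"rz":-1.57},{"grip":255,"tx":0.164,"ty":-0.002,"tz":0,"rx":0,"ry":0,"rz":-1.57}]'; python3 -c "
from h import *
go(499.5-.31*160,359-.95*160,150,-.316)
a=env.camera('side');b=env.camera('top')
hs=cv2.cvtColor(a,cv2.COLOR_BGR2HSV);m=cv2.inRange(hs,(8,110,30),(24,255,255));print('brass px in bucket',cv2.countNonZero(m[145:190,205:282]))
cv2.imwrite('pics/b3.png',np.hstack([cv2.resize(a[100:220,170:310],(400,343),interpolation=2),cv2.resize(b[150:320,60:258],(400,343),interpolation=2)]))"
```

```text
t: 43.0
eef_pos: [439.7, 178.5, 288.0]
tool_rot: [0.987, -0.158, -0.007, 0.001]
force: [-0.6, -0.7, -0.3]
gripper_width: 0.2
t [ 0.003 -0.031  0.138] r [ 0.004  0.014 -0.002] j6 end ~ 0.75
brass px in bucket 0
```

View pics/b3.png

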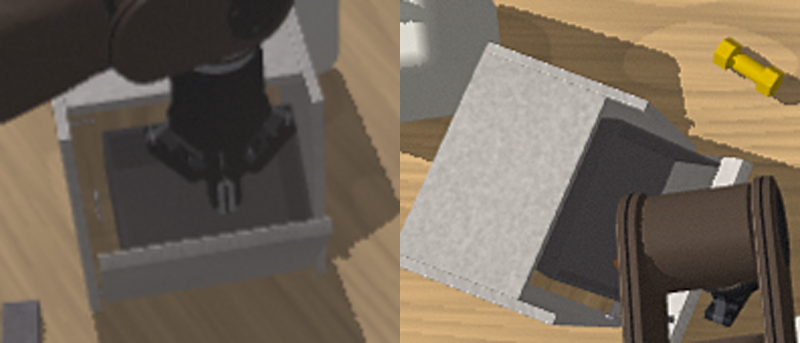

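```bash
python3 -m crank '[{"grip":255,"tx":0.003,"ty":-0.031,"tz":0.05,"rx":0,"ry":0.01,"rz":0},{"grip":255,"tx":0.003,"ty":-0.031,"tz":0.1,"rx":0,"ry":0.01,"rz":0},{"grip":255,"tx":0.003,"ty":-0.031,"tz":0.138,"rx":0,"ry":0.01,"rz":0},{"grip":255,"tx":0.003,"ty":-0.031,"tz":0.138,"rx":0,"ry":0.01,"rz":0}]'; python3 -c "
from h import *
print(cast('top',(262,320),110))
b=env.camera('top');hs=cv2.cvtColor(b,cv2.COLOR_BGR2HSV);m=cv2.inRange(hs,(5,130,30),(24,255,255));
k,l,st,ce=cv2.connectedComponentsWithStats(m);print([ (st[i].tolist(),ce[i].round()) for i in range(1,k) if st[i,4]>3 and 120<ce[i][0]<345])
go(499.5-.31*3,359-.95*3,182,-.316)"
```

```text
t: 43.6
eef_pos: [448.7, 206.7, 148.1]
tool_rot: [0.987, -0.158, -0.004, 0.003]
force: [0.5, -0.6, -0.4]
gripper_width: 0.3
[[364.48977998 143.41376258 110.        ]]
[([216, 168, 35, 27, 66], array([234., 179.])), ([222, 181, 5, 4, 7], array([224., 183.])), ([228, 183, 7, 7, 11], array([231., 187.])), ([236, 191, 6, 7, 10], array([238., 194.])), ([243, 194, 2, 4, 4], array([243., 196.])), ([177, 250, 10, 5, 36], array([181., 252.])), ([166, 268, 9, 17, 85], array([171., 278.]))]
t [-0.001 -0.156 -0.031] r [ 0.003  0.003 -0.002] j6 end ~ 0.94
```

```bash
python3 -c "
from h import *
b=env.camera('top');cv2.imwrite('pics/b4.png',cv2.resize(b[190:320,100:260],None,fx=4,fy=4,interpolation=2))"
```

```text
(no output)
```

View pics/b4.png

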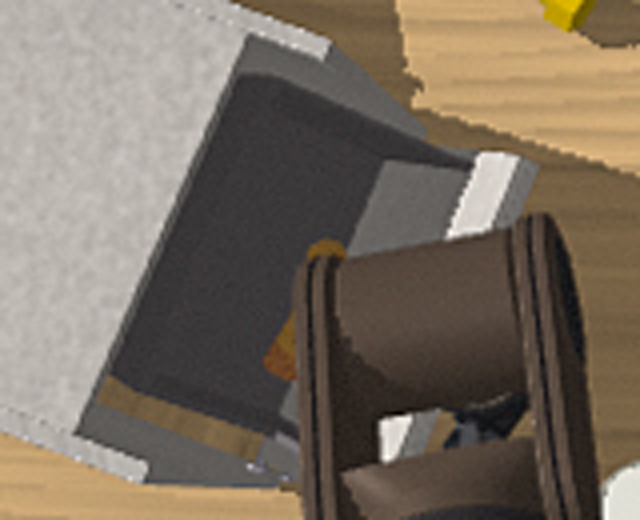

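The tap lies in the bucket, with brass showing at crop (285,355) and (325,250). Pushing the front shut.

```bash
python3 -m crank '[{"grip":255,"tx":0,"ty":-0.02,"tz":0,"rx":0,"ry":0,"rz":0},{"grip":255,"tx":0,"ty":-0.036,"tz":-0.004,"rx":0,"ry":0,"rz":0},{"grip":255,"tx":0,"ty":-0.052,"tz":-0.009,"rx":0,"ry":0,"rz":0},{"grip":255,"tx":0,"ty":-0.068,"tz":-0.014,"rx":0,"ry":0,"rz":0},{"grip":255,"tx":0,"ty":-0.084,"tz":-0.019,"rx":0,"ry":0,"rz":0},{"grip":255,"tx":0,"ty":-0.1,"tz":-0.024,"rx":0,"ry":0,"rz":0},{"grip":255,"tx":0,"ty":-0.116,"tz":-0.028,"rx":0,"ry":0,"rz":0},{"grip":255,"tx":0,"ty":-0.13,"tz":-0.031,"rx":0,"ry":0,"rz":0},{"grip":255,"tx":0,"ty":-0.13,"tz":-0.031,"rx":0,"ry":0,"rz":0}]'; python3 -m crank '[{"grip":255,"tx":0,"ty":-0.008,"tz":0,"rx":0,"ry":0,"rz":0},{"grip":255,"tx":0,"ty":-0.016,"tz":0,"rx":0,"ry":0,"rz":0},{"grip":255,"tx":0,"ty":-0.02,"tz":0,"rx":0,"ry":0,"rz":0},{"grip":255,"tx":0,"ty":-0.02,"tz":0,"rx":0,"ry":0,"rz":0}]'
```

```text
t: 44.82
eef_pos: [495.1, 331.1, 186.7]
tool_rot: [0.988, -0.157, 0.003, 0.002]
force: [0.5, -7.1, 4.5]
gripper_width: 0.2
t: 45.32
eef_pos: [500.6, 349.9, 186.4]
tool_rot: [0.987, -0.158, 0.002, 0.002]
force: [-0.6, -5.8, 4.3]
gripper_width: 0.2
```

```bash
python3 -m crank '[{"grip":255,"tx":0,"ty":-0.004,"tz":0,"rx":0,"ry":0,"rz":0},{"grip":255,"tx":0,"ty":-0.007,"tz":0,"rx":0,"ry":0,"rz":0},{"grip":255,"tx":0,"ty":-0.007,"tz":0,"rx":0,"ry":0,"rz":0}]'; python3 -m crank '[{"grip":255,"tx":0,"ty":-0.002,"tz":0,"rx":0,"ry":0,"rz":0},{"grip":255,"tx":0,"ty":-0.002,"tz":0,"rx":0,"ry":0,"rz":0}]'
```

```text
t: 45.7
eef_pos: [502.2, 354.9, 186.3]
tool_rot: [0.988, -0.158, 0.002, 0.004]
force: [-2.9, -10.3, 3.7]
gripper_width: 0.0
t: 45.95
eef_pos: [502.2, 355.1, 186.4]
tool_rot: [0.988, -0.157, 0.001, 0.006]
force: [-3.8, -15.6, 9.6]
gripper_width: -0.3
```

The force rises with no travel, so it is at the stop. Retreating, waiting and checking.

```bash
python3 -m crank '[{"grip":255,"tx":0,"ty":0.02,"tz":0,"rx":0,"ry":0,"rz":0},{"grip":255,"tx":0,"ty":0.06,"tz":0,"rx":0,"ry":0,"rz":0},{"grip":255,"tx":0,"ty":0.12,"tz":0,"rx":0,"ry":0,"rz":0},{"grip":255,"tx":0,"ty":0.18,"tz":-0.04,"rx":0,"ry":0,"rz":0},{"grip":255,"tx":0,"ty":0.24,"tz":-0.1,"rx":0,"ry":0,"rz":0},{"grip":255,"tx":0,"ty":0.3,"tz":-0.12,"rx":0,"ry":0,"rz":0},{"grip":255,"tx":0,"ty":0.36,"tz":-0.12,"rx":0,"ry":0,"rz":0},{"grip":255,"tx":0,"ty":0.36,"tz":-0.12,"rx":0,"ry":0,"rz":0}]'; for i in 1 2; do python3 -m crank '[{"grip":255,"tx":0,"ty":0,"tz":0,"rx":0,"ry":0,"rz":0},{"grip":255,"tx":0,"ty":0,"tz":0,"rx":0,"ry":0,"rz":0},{"grip":255,"tx":0,"ty":0,"tz":0,"rx":0,"ry":0,"rz":0},{"grip":255,"tx":0,"ty":0,"tz":0,"rx":0,"ry":0,"rz":0},{"grip":255,"tx":0,"ty":0,"tz":0,"rx":0,"ry":0,"rz":0},{"grip":255,"tx":0,"ty":0,"tz":0,"rx":0,"ry":0,"rz":0},{"grip":255,"tx":0,"ty":0,"tz":0,"rx":0,"ry":0,"rz":0},{"grip":255,"tx":0,"ty":0,"tz":0,"rx":0,"ry":0,"rz":0},{"grip":255,"tx":0,"ty":0,"tz":0,"rx":0,"ry":0,"rz":0},{"grip":255,"tx":0,"ty":0,"tz":0,"rx":0,"ry":0,"rz":0}]'; done; python3 -c "
from h import *
cv2.imwrite('pics/f.png',env.camera('top')); cv2.imwrite('pics/fs.png',env.camera('side'))"
```

```text
t: 46.95
eef_pos: [389.7, 15.0, 307.1]
tool_rot: [0.987, -0.159, 0.003, 0.001]
force: [0.1, -0.3, -0.2]
gripper_width: 0.2
t: 48.2
eef_pos: [389.1, 16.6, 303.5]
tool_rot: [0.987, -0.158, -0.0, 0.001]
force: [-0.8, 0.9, 0.2]
gripper_width: -0.0
t: 49.45
eef_pos: [389.2, 16.6, 303.5]
tool_rot: [0.987, -0.158, -0.0, 0.001]
force: [-0.2, 0.3, -0.4]
gripper_width: 0.1
```

The viewer's picture limit is reached, so I'll check numerically against the first pictures.

```bash
python3 - <<'E'
from h import *
for n in("top","side"):
    a=cv2.imread(f"pics/{n}0.png");b=cv2.imread("pics/f.png" if n=="top" else "pics/fs.png")
    d=cv2.GaussianBlur(cv2.absdiff(a,b),(3,3),0).max(2)>30
    k,l,st,ce=cv2.connectedComponentsWithStats(d.astype(np.uint8))
    print(n,[st[i].tolist() for i in range(1,k) if st[i,4]>25])
# panel white-edge test: bright profile along bin +x across front at mid, z=234
a=cv2.cvtColor(cv2.imread("pics/top0.png"),6);b=cv2.cvtColor(cv2.imread("pics/f.png"),6)
P=proj("top",[[499.5+.31*s+.95*20,359+.95*s-.31*20,234] for s in range(-120,60,6)]).round().astype(int)
print([int(a[y,x]) for x,y in P]);print([int(b[y,x]) for x,y in P])
# dial: what is dark now but not in the first picture (pointer)
x=cv2.imread("pics/f.png",0)[180:215,438:500].astype(int);y=cv2.imread("pics/top0.png",0)[180:215,438:500].astype(int)
ys,xs=np.where(x-y<-50);print("new dark",[(int(u)+438,int(v)+180) for u,v in zip(xs,ys)][:25])
E
```

```text
top [[467, 188, 7, 7, 29], [310, 190, 36, 36, 746], [466, 197, 7, 10, 38], [257, 200, 51, 26, 740], [423, 212, 122, 106, 2835], [476, 225, 38, 38, 833], [266, 234, 24, 12, 149], [350, 238, 38, 36, 782], [143, 246, 16, 12, 97], [277, 246, 8, 10, 28], [278, 257, 12, 11, 91], [300, 264, 5, 9, 29], [438, 269, 29, 44, 743], [483, 271, 33, 38, 787], [173, 272, 296, 208, 16462], [467, 296, 93, 40, 731], [456, 314, 10, 15, 130], [0, 345, 51, 38, 745], [458, 344, 152, 136, 9643], [0, 380, 18, 12, 58], [0, 417, 108, 63, 4655], [292, 444, 22, 30, 333], [317, 454, 24, 26, 185], [293, 468, 13, 12, 96], [351, 473, 9, 7, 36]]
side [[87, 33, 29, 3, 67], [0, 63, 291, 297, 34106], [77, 163, 55, 22, 243], [316, 210, 25, 43, 515], [302, 230, 9, 21, 93], [134, 236, 64, 244, 6214], [356, 241, 6, 7, 33], [288, 248, 8, 6, 31], [340, 248, 34, 22, 514], [274, 276, 31, 39, 660], [323, 291, 36, 39, 693], [325, 302, 147, 136, 5426], [447, 333, 8, 5, 29], [458, 337, 10, 7, 26], [353, 349, 15, 10, 31], [94, 353, 47, 15, 156], [340, 411, 17, 17, 175], [95, 414, 24, 39, 547], [344, 430, 34, 50, 191], [303, 436, 53, 44, 1122], [42, 447, 52, 33, 1442]]
[90, 87, 92, 90, 94, 90, 97, 94, 90, 90, 84, 87, 84, 86, 85, 83, 88, 86, 85, 80, 145, 171, 177, 54, 55, 54, 53, 52, 79, 179]
[96, 91, 93, 99, 96, 94, 96, 98, 94, 95, 89, 93, 87, 94, 92, 90, 90, 91, 89, 86, 152, 179, 186, 53, 57, 58, 59, 54, 80, 188]
new dark [(471, 188), (470, 189), (471, 189), (472, 189), (470, 190), (471, 190), (472, 190), (469, 191), (470, 191), (471, 191), (472, 191), (468, 192), (469, 192), (470, 192), (471, 192), (467, 193), (468, 193), (469, 193), (467, 194), (468, 194), (469, 194), (487, 214), (488, 214), (489, 214), (490, 214)]
```

```bash
python3 -c "
from bench import env
print(env.finish_job(), env.sense()['t'])"
```

```text
the job is handed in; nothing more can be done
the job is handed in; nothing more can be done
```

The job is done and handed in at about 50 s of the 210 s. Five pieces were present: three taps and two unions. Two taps and both unions are in the pan, the third tap is in the bin's bucket, and the bin front is pressed home and shut.

**Last checks:**
- **Scale:** the pointer tip is at top-picture pixel (471,188), between the tabs at about (454,185) and (485,190). It has not moved since the last piece was laid in.
- **Bin front:** 3.5 s after letting go, a brightness line taken across the front matches the first picture, so it is flush and stayed shut. The tap was seen in the bucket before closing.
- **Other things:** I compared the first and last pictures only by computer. I saw no sign that the tin, jar or the others had moved, but I did not check each one.

**What went wrong or disagreed:**
- The position readout put the fingertips about 15 mm lower than they really were. The first grasp of a union closed on air, and I corrected for this afterwards.
- The third tap was knocked about 43 mm aside during the run. I measured it again and picked it up with the tool tilted.
- The final picture could not be viewed because the viewer's limit was reached, so the last check was by numbers only.

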